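# Clear the marker out of the spice rack, put the jar away and shut the tray

### The job

The pull-out tray of the small steel spice cabinet has been left open, because a marker pen was dropped into the one free bed of its sloping wire rack. First lift the marker out and lay it on the worktop right beside the roll of tape; then lay the spice jar that stands on the worktop into the bed that has become free, as the other two jars lie (cap towards you and raised, its foot down against the rear stop, so that it passes under the cabinet's front rail), and push the tray fully shut. Leave the two stored jars in their beds and do not knock over or shift the other things on the worktop.

Things in the scene. Friction and masses are not known exactly. Their poses are not given: they have to be found in the camera images.
- cabinet: low sheet-steel cabinet, 150 mm deep (x), 270 mm wide (y), 118 mm high, open at the front, fixed. Origin: centre of its underside, on the worktop; x points from its front to its back, z up. The rail across the top of its front opening spans x = -75 to -65 mm, underside at z = 99 mm; a jar lying properly passes 4 mm below it.
- tray (a joint): how far the tray is pulled out, m: 0 = fully shut, 0.15 = fully out, along the cabinet's -x axis. It moves stiffly (a few newtons) and stays where it is left. The tray has a floor 12 mm above the worktop, 40 mm high sides, a 52 mm high front panel (inner face 60 mm in front of the middle of a stored jar) and a wire rack with three beds side by side, 77 mm apart.
- pull_front (a point): middle of the tray's pull lip: the foremost point of the tray's front, 48 mm above the worktop; push here along the cabinet's +x to shut the tray. Axes as the cabinet's.
- bed_left (a point): left (+y) bed: where the centre of the foot of a stored jar lies (jar resting on both wires, foot against the rear stop). Moves with the tray; axes as the cabinet's. From here the axis of a stored jar runs up towards the front, along (-0.927, 0, 0.375) in these axes.
- bed_middle (a point): the same point of the middle bed. A bed is two parallel 6 mm wires, 16 mm between centres, that slope at 22 degrees, high at the front (-x) and low at the rear, where both bend up square to the bed as a 24 mm high stop. The wires' centres lie 22 mm below a stored jar's axis; beside them the space is open down to the tray's floor.
- bed_right (a point): the same point of the right (-y) bed.
- marker: the marker pen, 135 mm long, 15 mm thick, lying along the free bed on its two wires. This origin is only a reference beside the pen (for the place of its middle use marker_mid); its z axis is the pen's long axis, its x axis points square away from the wires at the start.
- marker_mid (a point): middle of the marker pen, on its axis (7 mm above whatever it lies on). Axes as marker: z along the pen.
- jar: the spice jar to put away, with a dark screw cap: a round jar 41 mm in diameter and 105 mm high including the cap (the cap, 40 mm in diameter, is the top 20 mm), 0.11 kg, standing upright on the worktop. Origin: centre of its foot; z axis along the jar to its cap.
- jar_cap (a point): centre of the top of the jar's cap, 105 mm from the foot.
- stored_jar_a: a jar of the same shape lying in its bed of the rack; origin at the centre of its foot, z to its cap.
- stored_jar_b: another jar of the same shape lying in its bed; origin at the centre of its foot, z to its cap.
- tape_roll: roll of tape lying flat on the worktop, 102 mm in diameter, 25 mm high; origin: centre of its underside.
- salt_shaker: shaker with a metal-grey top standing on the worktop, 44 mm in diameter, 90 mm high; origin: centre of its foot. To be left alone.
- chilli_shaker: a second shaker of the same shape, to be left alone; origin: centre of its foot.
- tall_bottle: squeeze bottle standing at the back of the worktop, 68 mm in diameter, 200 mm high; to be left alone; origin: centre of its foot.
Things that resemble listed ones, but are neither listed nor needed, are in the scene too. Leave any red look-alike of the marker alone. What is shaped like the tape_roll but yellow is not meant.

How it is judged:
By the outcome, as a careful person would: the job done as asked, in the order asked, and still so for the second after the job is handed in, with the robot touching nothing.
It also fails if it takes over 58 s, if anything falls off the work surface, if the arm or the gripper's body presses on something with over 40 N, if the wrist force passes 120 N, or if a joint passes its speed limit or range.

### The arm

A 7-joint arm with a two-finger parallel gripper is mounted at the origin on a cart in front of the work surface, level with it; the furniture and walls round the work are solid. World frame = base frame: x ahead of the robot, y to its left, z up, the work surface at z = 0. Lengths are in mm, angles in rad, forces in N, time in s.
With the tool pointing down it reaches from about 425 to 875 mm from the base axis. Payload 9.9 kg.
Tool frame: the origin (TCP) lies between the finger pads; the fingertips stand 25 mm ahead of it and the grasp point (between the pads) lies 6 mm ahead of it; x points along the fingers, z is the direction in which the jaws open and shut, and the axes are right-handed (so a half turn about x gives the same grasp; the last joint's range is limited). The gripper opens to 85 mm and grips with 20 to 120 N. Pads are 22 mm wide; open, the fingers measure 114 mm over their backs; the gripper's body (76 mm by 85 mm) begins 54 mm behind the grasp point. The pads swing forward as they close: fully open they stand 13 mm farther back than shut.
Start: joints at [-1.414, 0.576, 0.025, 1.437, -0.015, 1.129, -0.057], TCP at [160.966, 655.53, 256.289] pointing down, gripper open.
Joint ranges: [-2.76, 2.76], [-0.34, 2.15], [-1.52, 1.57], [0.19, 2.46], [-1.09, 4.23], [0.17, 1.99], [-2.82, 2.82]. Speed limits (rad/s): [2.22, 2.22, 3.01, 3.01, 3.14, 3.14, 3.14].

### API

Orientations are given as a unit quaternion [x, y, z, w].
In Python, from station import env, viewer, close_job gives the robot as it stands.
- The arm moves only by the tool send_rows, never from a script. Its argument "series" is a list of rows, each an object with "delta_pos": the shift along the tool's x, y, z in m, a list of three; "twist": the turn, a rotation vector about the tool's x, y, z in rad, a list of three; "gripper": the opening, from 0 (shut) to 1 (fully open). In form: [{"delta_pos": [tx, ty, tz], "twist": [rx, ry, rz], "gripper": gripper}, ...]. A call has 1 to 12 rows; each row is the pose to reach, as a shift and turn from the pose commanded when the call began, along the tool's axes at that moment; what a row does not reach only later rows make up. A row lasts 1/10 s, in which the tool goes at most 50 mm and 8.59 degrees, less where a joint would pass 70% of its speed; a pose out of reach is approached as far as the arm can. A call with a gripper value outside its range is refused whole. The fingers move at their own pace and stop on an object; "grip_force" is the grip in N (left out, the last holds). Time passes only in rows, so rows that repeat a pose let the fingers close. It gives the time, the measured TCP pose, the force and the opening at its end, in the units of the state.
- env.state(): the state, without advancing time (a new reading comes with each control period).
- viewer.camera(name): name is "side" or "top"; returns the picture (480x640x3 uint8, red, green, blue); there is no depth.
- viewer.calibration(name): a dict with "mtx" (3x3 intrinsics, pixels), "rvec" (rotation vector, rad) and "tvec" (3), from world to camera coordinates, as OpenCV has them. Camera axes: x right, y down, z forward; pixel columns grow to the right and rows downward; lengths in mm; the calibration is good to about 2 mm. A picture is of the moment at which its call begins. calibration takes no time and is no camera call.
- close_job(): hands the job in, once; it reports no verdict.
The state is a dict: "clock": time; "joints": joint angles; "joint_vel": joint speeds; "tau": joint torques, N m; "tool_pos": TCP position; "tcp_rot": TCP orientation; "contact_force": force on the tool from outside, world axes, zero at the start; "torque": the same for the moment, N m; "opening": finger opening in mm.
Only numpy, scipy, OpenCV 4.12 (cv2) and the standard library are available. Lean on these libraries where they do the work, as an engineer would, in place of code of your own. Each camera call takes 0.05 s, during which the arm holds its last target.

## Working session

There is one attempt and no reset: what is moved stays moved. The work goes in short steps, Python scripts to look and compute and a tool call to move; the robot and the scene stay as the last step left them, time stands still between calls to the robot, and variables do not carry over. Pictures are saved under pics/ and viewed, and the job is handed in when it is done.

Besides the shell and the picture viewer there is one more tool, called after "Request:" as name(argument=value, ...), one argument or row to a line, values as JSON. send_rows: Moves the arm, as the interface text tells. Its arguments: {"type":"object","properties":{"series":{"type":"array","items":{"type":"object","properties":{"delta_pos":{"type":"array","items":{"type":"number"}},"twist":{"type":"array","items":{"type":"number"}},"gripper":{"type":"number"}}}},"grip_force":{"type":"number"}},"required":["series"]}

```bash
ls; mkdir -p pics; python3 - <<'E'
from station import env, viewer
import cv2
print(env.state())
for n in("side","top"):
    im=viewer.camera(n); cv2.imwrite(f"pics/{n}0.png",im[:,:,::-1]); print(n,viewer.calibration(n))
E
```

```text
pics
{'clock': 0.0, 'joints': array([-1.41377564,  0.57654399,  0.02482414,  1.4379015 , -0.01499516,
        1.12899075, -0.05649985]), 'joint_vel': array([-0.0002193 ,  0.00064729, -0.00015447, -0.0023077 ,  0.00076663,
        0.00075058,  0.00051841]), 'tau': array([-5.26413696e-04, -7.65806580e+01,  2.25013107e+00, -2.85951966e+01,
        1.52462558e-02,  1.26142753e-02, -6.63648549e-06]), 'tool_pos': array([160.87285353, 655.13115986, 255.43648473]), 'tcp_rot': array([-0.43671854,  0.55687126,  0.43595057,  0.55598419]), 'contact_force': array([ 0.47227984, -0.9322292 , -1.21250455]), 'torque': array([0.01156209, 0.01118333, 0.00387678]), 'opening': 85.58513537002753}
side {'mtx': array([[553.87409252,   0.        , 318.09806825],
       [  0.        , 553.87409252, 238.42445168],
       [  0.        ,   0.        ,   1.        ]]), 'rvec': array([ 0.09220452, -2.71630134,  1.53282388]), 'tvec': array([ 549.85552517,  119.29182639, 1179.47573286])}
top {'mtx': array([[446.62067156,   0.        , 324.17059214],
       [  0.        , 446.62067156, 233.26035888],
       [  0.        ,   0.        ,   1.        ]]), 'rvec': array([ 2.15193124, -2.14032089,  0.20815566]), 'tvec': array([-46.75603501, 556.80798048, 968.84235985])}
```

View pics/side0.png

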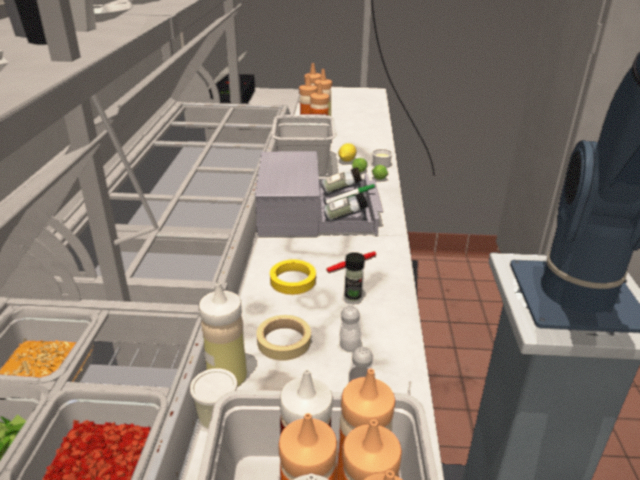

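View pics/top0.png

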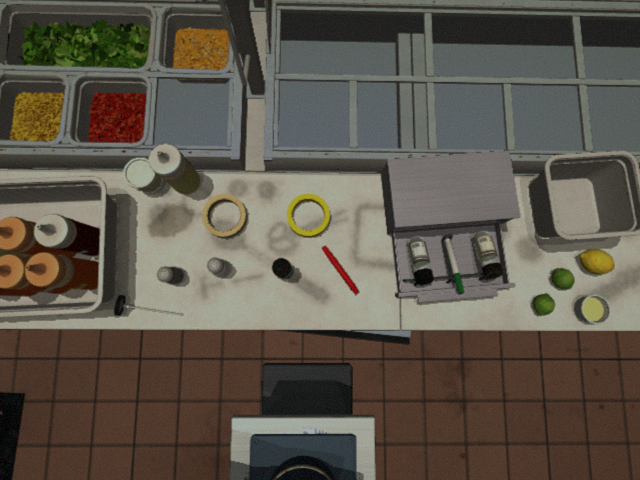

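```bash
cat > h.py <<'E'
import numpy as np, cv2
from scipy.spatial.transform import Rotation as R
from station import env, viewer
C={n:viewer.calibration(n) for n in("side","top")}
def proj(n,p):
    c=C[n]; return cv2.projectPoints(np.atleast_2d(np.array(p,float)),c["rvec"],c["tvec"],c["mtx"],None)[0][:,0]
def ray(n,uv):
    c=C[n]; Rm=cv2.Rodrigues(c["rvec"])[0]
    o=-Rm.T@c["tvec"]; d=Rm.T@np.linalg.inv(c["mtx"])@np.array([uv[0],uv[1],1.]); return o,d/np.linalg.norm(d)
def onz(n,uv,z):
    o,d=ray(n,uv); return o+d*(z-o[2])/d[2]
def tri(uvs,uvt):
    P=[]
    for n in("side","top"):
        c=C[n]; P.append(c["mtx"]@np.c_[cv2.Rodrigues(c["rvec"])[0],c["tvec"]])
    X=cv2.triangulatePoints(P[0],P[1],np.array(uvs,float).reshape(2,1),np.array(uvt,float).reshape(2,1))[:,0]; return X[:3]/X[3]
def snap(n,name,box=None,s=1):
    im=viewer.camera(n)[:,:,::-1]
    cv2.imwrite(f"pics/{name}_full.png",im)
    if box is not None:
        x0,y0,x1,y1=box; im=cv2.resize(im[y0:y1,x0:x1],None,fx=s,fy=s,interpolation=cv2.INTER_CUBIC)
    cv2.imwrite(f"pics/{name}.png",im)
E
python3 - <<'E'
from h import *
for n in("side","top"):
    print(n,proj(n,[[161,655,256],[0,0,0],[600,0,0],[600,300,0],[600,-300,0]]),ray(n,(320,240)))
im=cv2.imread("pics/top0.png")[140:310,380:530]; cv2.imwrite("pics/tc.png",cv2.resize(im,None,fx=5,fy=3.5*0+5,interpolation=cv2.INTER_CUBIC)[250:,:])
im=cv2.imread("pics/side0.png")[140:245,245:395]; cv2.imwrite("pics/sc.png",cv2.resize(im,None,fx=5,fy=5,interpolation=cv2.INTER_CUBIC))
im=cv2.imread("pics/side0.png")[235:395,235:395]; cv2.imwrite("pics/sc2.png",cv2.resize(im,None,fx=3.7,fy=3.7,interpolation=cv2.INTER_CUBIC))
im=cv2.imread("pics/top0.png")[180:300,140:370]; cv2.imwrite("pics/tc2.png",cv2.resize(im,None,fx=3.4,fy=3.4,interpolation=cv2.INTER_CUBIC))
print(R.from_quat(env.state()["tcp_rot"]).as_matrix())
E
```

```text
side [[711.20246316 497.31531419]
 [576.30662781 294.4431134 ]
 [295.64938845 281.8440811 ]
 [278.79470433 383.58038802]
 [306.60265618 215.72922545]] (array([497.57262927, 980.43450141, 706.33158635]), array([ 0.04400904, -0.85328363, -0.51958661]))
top [[-102.66128185  448.80488086]
 [ 302.61681557  489.93983996]
 [ 305.42431309  218.70458202]
 [ 179.03786463  217.64148264]
 [ 429.98876924  219.75235571]] (array([ 388.02231007,  -17.46450309, 1048.81383009]), array([ 0.15142217, -0.0166397 , -0.98832912]))
[[-2.71132793e-04 -9.71159112e-01  2.38432184e-01]
 [-1.39625341e-03  2.38432328e-01  9.71158110e-01]
 [-9.99998988e-01 -6.95989401e-05 -1.42063105e-03]]
```

View pics/tc.png

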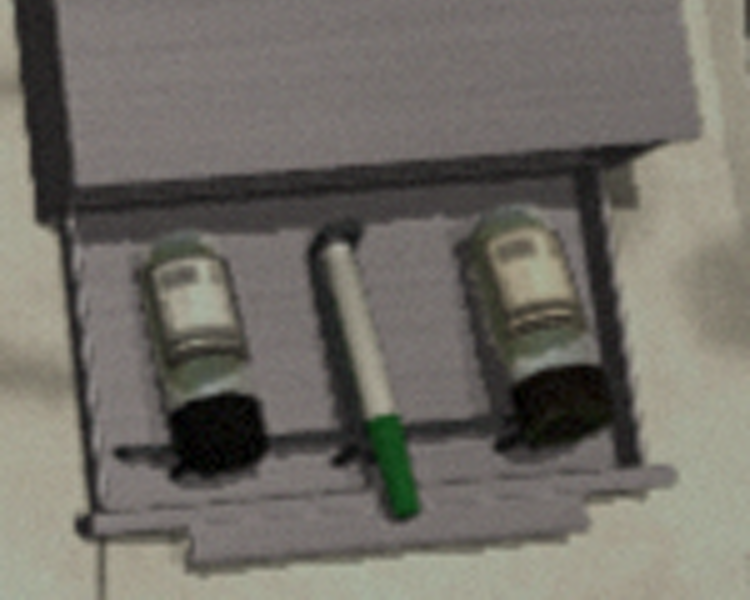

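View pics/sc.png

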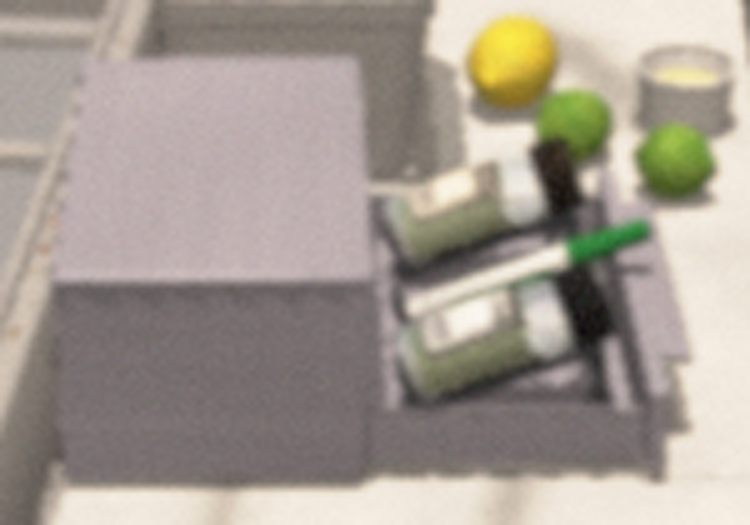

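View pics/sc2.png

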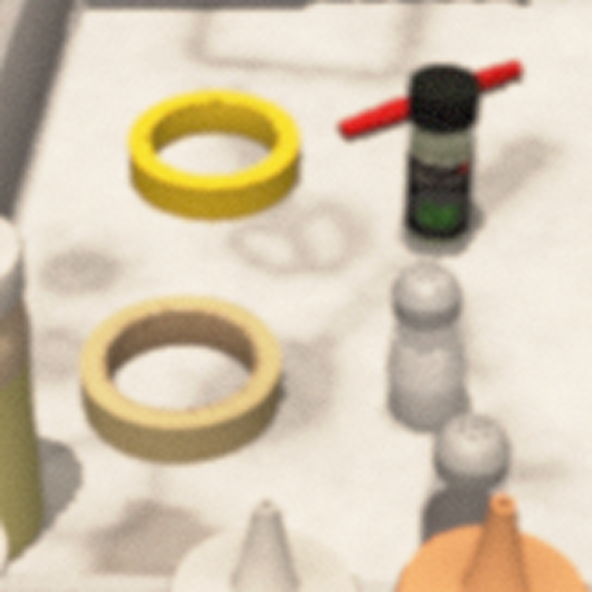

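View pics/tc2.png

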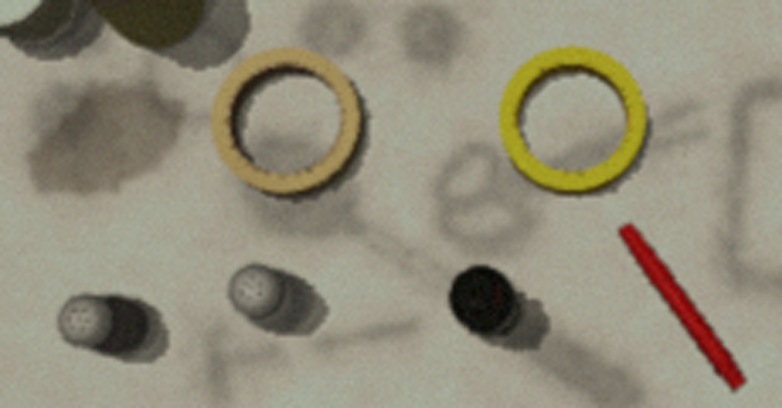

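```bash
cat > fit.py <<'E'
from h import *
from scipy.optimize import least_squares
top=lambda u,v:(380+u/5,140+(v+250)/5)
sid=lambda u,v:(245+u/5,140+v/5)
# cabinet corners
obs=[("side",(-75,135,118),sid(370,283)),("side",(75,135,118),sid(55,280)),("side",(-75,-135,118),sid(360,58)),("side",(75,-135,118),sid(88,62)),("side",(-75,135,0),sid(370,483)),("side",(75,135,0),sid(65,485)),
("top",(-75,135,118),top(75,187)),("top",(-75,-135,118),top(700,137))]
def P(p,X): 
    c,s=np.cos(p[2]),np.sin(p[2]); return np.array([p[0]+c*X[0]-s*X[1],p[1]+s*X[0]+c*X[1],X[2]])
f=lambda p:np.concatenate([proj(n,P(p,X))[0]-uv for n,X,uv in obs])
r=least_squares(f,[600,-350,0],loss="soft_l1")
print(r.x,r.x[2]*57.3); print(f(r.x).reshape(-1,2).round(1)); p=r.x
np.save("cab.npy",p)
# marker
front=tri(sid(646,231),top(405,512)); rear=tri(sid(412,303),top(335,240))
print("marker",front,rear,np.linalg.norm(front-rear))
inv=lambda w:np.array([[np.cos(p[2]),np.sin(p[2]),0],[-np.sin(p[2]),np.cos(p[2]),0],[0,0,1]])@(np.array(w)-[p[0],p[1],0])
print(inv(front),inv(rear))
for nm,uv in(("lipL",(190,570)),("lipR",(585,525)),("lipM",(388,548))):
    print(nm,inv(onz("top",top(*uv),48)))
# jars caps ellipse centre of the cap top: jar a(left)
print("capL",inv(tri(sid(590,305),top(218,448)))); print("capR",inv(tri(sid(558,172),top(567,415))))
t2=lambda u,v:(140+u/3.4,180+v/3.4); s2=lambda u,v:(235+u/3.7,235+v/3.7)
print("jarcap",tri(s2(443,83),t2(482,300)), onz("top",t2(482,300),105)); print("jarfoot side",onz("side",s2(438,222),0))
print("tape",onz("top",t2(287,120),25),"yellow",onz("top",t2(574,119),25))
print("tape side",onz("side",s2(182,362),25))
for n,uv in(("sh1",(88,322)),("sh2",(257,292))): print(n,onz("top",t2(*uv),90))
print("sh2 side top",onz("side",s2(427,283),85))
print("red",onz("top",t2(625,232),7),onz("top",t2(738,383),7))
E
python3 fit.py
```

```text
[ 6.46889375e+02 -3.20437370e+02  8.67877663e-02] 4.9729390111266465
[[ 0.6 -2.1]
 [ 0.  -1.4]
 [-0.  -0.7]
 [ 0.3 -1.6]
 [ 0.1  0.6]
 [ 0.3  0.5]
 [-0.1 -0.7]
 [-1.  -0.4]]
marker [ 424.74975453 -342.91244855   72.65384497] [ 548.36683568 -329.24176605   32.41091762] 130.719407564966
[-223.25166853   -3.13568019   72.65384497] [-98.91488521  -0.2314374   32.41091762]
lipL [-241.32683889   88.4731963    48.        ]
lipR [-236.35230014  -91.64818739   48.        ]
lipM [-239.08778338   -1.4194978    48.        ]
capL [-187.42449279   74.32964835   68.90102916]
capR [-184.982695    -82.21694251   70.15077984]
jarcap [474.21544774  47.24997152 100.41577805] [471.75963158  47.06420534 105.        ]
jarfoot side [473.94177931  38.00249436   0.        ]
tape [601.42308539 188.04755723  25.        ] yellow [603.85260839  -8.27267718  25.        ]
tape side [601.93762735 197.33331138  25.        ]
sh1 [457.97008837 293.44998197  90.        ]
sh2 [477.33991701 189.32508892  90.        ]
sh2 side top [481.71207135 200.51707682  85.        ]
red [528.1025852  -44.09510136   7.        ] [ 424.76370376 -121.53757084    7.        ]
```

```bash
cat > ov.py <<'E'
from h import *
import sys
p=np.load("cab.npy")
def W(X):
    c,s=np.cos(p[2]),np.sin(p[2]); X=np.atleast_2d(X); return np.c_[p[0]+c*X[:,0]-s*X[:,1],p[1]+s*X[:,0]+c*X[:,1],X[:,2]]
def circ(c,a,r,n=40):
    a=np.array(a,float)/np.linalg.norm(a); u=np.cross(a,[0.3,1,0.2]); u/=np.linalg.norm(u); v=np.cross(a,u)
    t=np.linspace(0,2*np.pi,n); return np.array(c)+r*(np.cos(t)[:,None]*u+np.sin(t)[:,None]*v)
def cyl(f,a,h,r): f=np.array(f,float);return [circ(f,a,r),circ(f+h*np.array(a),a,r)]
def model(q,foot,jar,tape,pen):
    L=[]
    for z in(0,118): L.append(W([(-75,-135,z),(75,-135,z),(75,135,z),(-75,135,z),(-75,-135,z)]))
    ax=np.array([-.927,0,.375])
    for y in(77,0,-77):
        for c in (cyl((foot-q,y,37),ax,105,20.5) if y else []): L.append(W(c))
    xf=foot-q-48.7-60
    L.append(W([(xf,-130,52),(xf,130,52)])); L.append(W([(xf,-130,12),(xf,130,12)]))
    L+=cyl((*jar,0),(0,0,1),105,20.5)+cyl((*jar,0),(0,0,1),85,20)
    L+=cyl((*tape,0),(0,0,1),25,51)
    L.append(pen)
    return L
def draw(n,im,L,box,s):
    x0,y0,x1,y1=box; o=cv2.resize(im[y0:y1,x0:x1],None,fx=s,fy=s,interpolation=cv2.INTER_CUBIC)
    for l in L:
        q=(proj(n,l)-[x0,y0]+.5)*s; cv2.polylines(o,[q.round().astype(int).reshape(-1,1,2)],False,(0,0,255),1,cv2.LINE_AA)
    return o
E
cat > o1.py <<'E'
from ov import *
L=model(0.0,-88,(472,46),(601,190),np.array([[424.7,-342.9,72.6],[548.4,-329.2,32.4]]))
for n,bs in(("side",((245,140,395,245),(235,235,395,395))),("top",((380,140,530,310),(140,180,370,300)))):
    im=cv2.imread(f"pics/{n}0.png")
    for i,b in enumerate(bs): cv2.imwrite(f"pics/ov_{n}{i}.png",draw(n,im,L,b,3.4))
a=cv2.imread("pics/ov_side0.png");b=cv2.imread("pics/ov_top0.png"); c=cv2.imread("pics/ov_side1.png");d=cv2.imread("pics/ov_top1.png")
E
python3 o1.py
python3 - <<'E'
import cv2,numpy as np
r=lambda k:cv2.imread(f"pics/ov_{k}.png")
a,b,c,d=map(r,("side0","top0","side1","top1"))
print(a.shape,b.shape,c.shape,d.shape)
E
```

```text
(357, 510, 3) (578, 510, 3) (544, 544, 3) (408, 782, 3)
```

View pics/ov_side0.png

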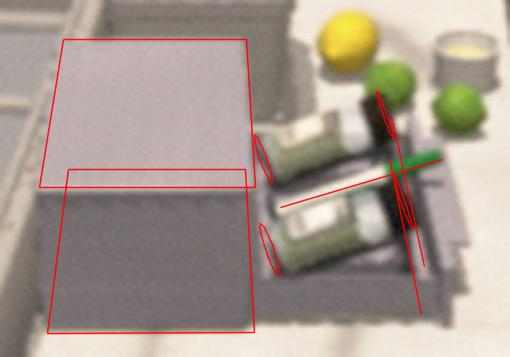

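View pics/ov_top0.png

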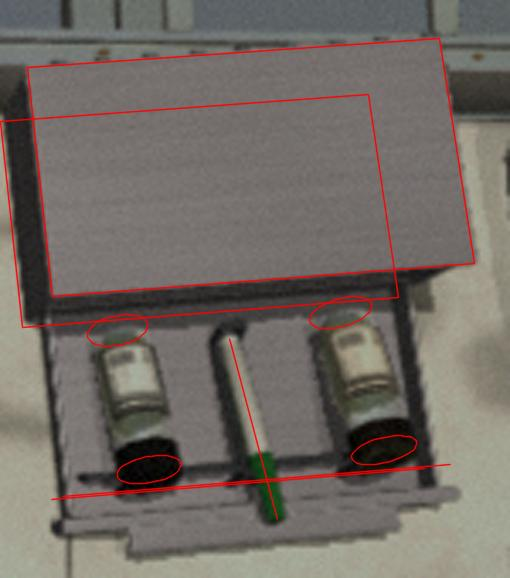

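View pics/ov_side1.png

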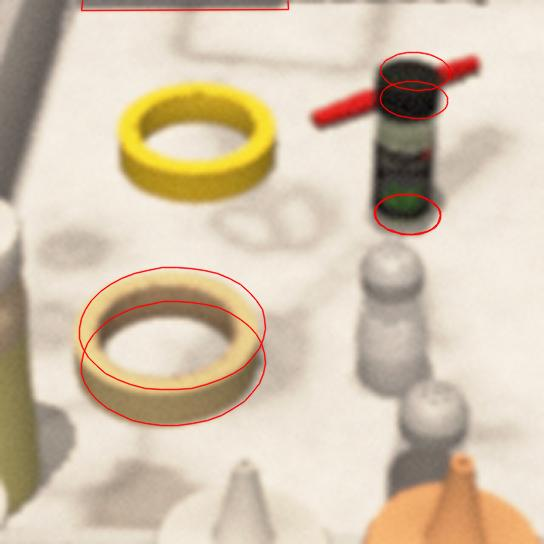

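View pics/ov_top1.png

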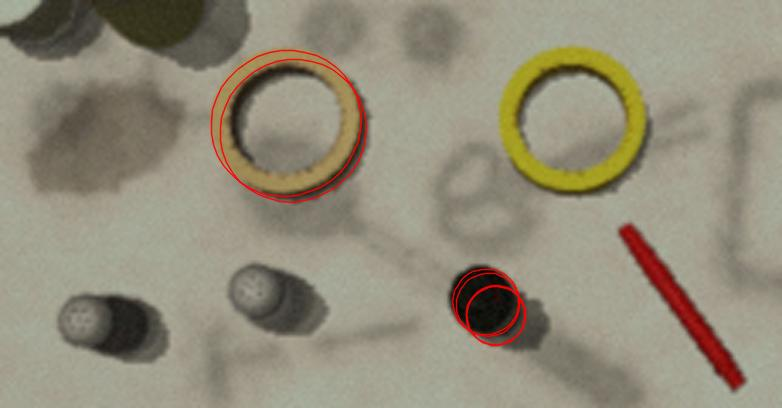

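```bash
cat > m2.py <<'E'
from ov import *
top=lambda u,v:(380+u/5,140+(v+250)/5)
sid=lambda u,v:(245+u/5,140+v/5)
inv=lambda w:np.array([[np.cos(p[2]),np.sin(p[2]),0],[-np.sin(p[2]),np.cos(p[2]),0],[0,0,1]])@(np.array(w)-[p[0],p[1],0])
for z,uv in((12,(300,440)),(12,(450,432)),(52,(300,497)),(52,(450,487)),(52,(300,510)),(52,(450,500)),(48,(300,560)),(48,(500,537))): print(z,uv,inv(onz("top",top(*uv),z)).round(1))
# fit stored jars by silhouettes: crop big
im=cv2.imread("pics/top0.png")[195:305,395:515]; cv2.imwrite("pics/big.png",cv2.resize(im,None,fx=6.5,fy=5.4*0+5.4,interpolation=cv2.INTER_CUBIC))
E
python3 m2.py
```

```text
12 (300, 440) [-186.5   21.5   12. ]
12 (450, 432) [-188.5  -49.4   12. ]
52 (300, 497) [-213.4   36.4   52. ]
52 (450, 487) [-214.6  -31.6   52. ]
52 (300, 510) [-219.1   37.1   52. ]
52 (450, 500) [-220.3  -30.8   52. ]
48 (300, 560) [-241.1   38.7   48. ]
48 (500, 537) [-238.4  -52.5   48. ]
```

```bash
sed -i 's/-88,(472,46)/-105,(474,44)/' o1.py; sed -i 's/b,3.4)/b,4.4)/' o1.py; python3 o1.py
```

```text
(no output)
```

View pics/ov_side0.png

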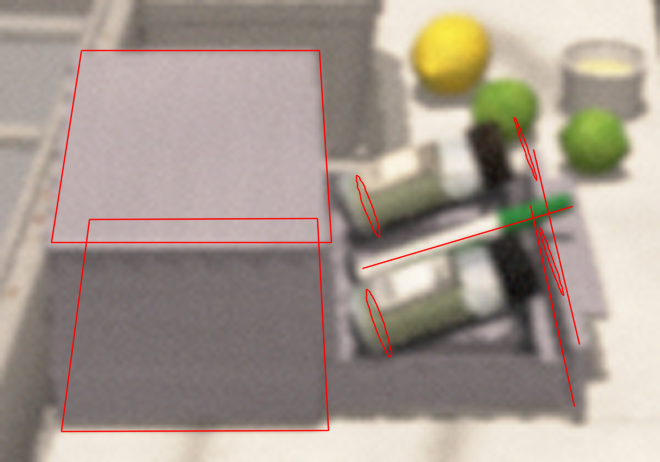

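View pics/ov_top0.png

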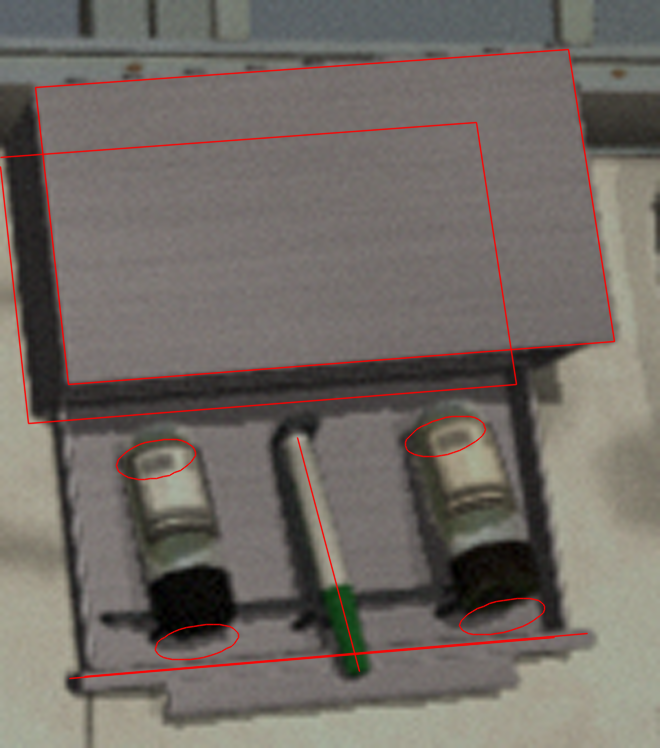

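```bash
cat > o2.py <<'E'
from ov import *
import sys
fx,dz=float(sys.argv[1]),float(sys.argv[2])
ax=np.array([-.927,0,.375]); L=[]
for y in(77,-77):
    for s,r in((0,20.5),(85,20.5),(105,20)):
        L.append(W(circ(np.array([fx,y,37+dz])+s*ax,ax,r)))
    u=np.array([0,1,0.]);v=np.cross(ax,u)
    for a in np.arange(0,6.28,6.28/8):
        o=20.5*(np.cos(a)*u+np.sin(a)*v)
        L.append(W(np.array([np.array([fx,y,37+dz])+o,np.array([fx,y,37+dz])+105*ax+o])))
L.append(W([(-216,-130,52),(-216,130,52)]))
L.append(W([(-239.5,-90,48),(-239.5,90,48)]))
a=draw("side",cv2.imread("pics/side0.png"),L,(315,160,385,235),8); b=draw("top",cv2.imread("pics/top0.png"),L,(395,215,520,310),6)
cv2.imwrite("pics/a.png",a);cv2.imwrite("pics/b.png",b)
E
python3 o2.py -92 0
```

```text
(no output)
```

View pics/a.png

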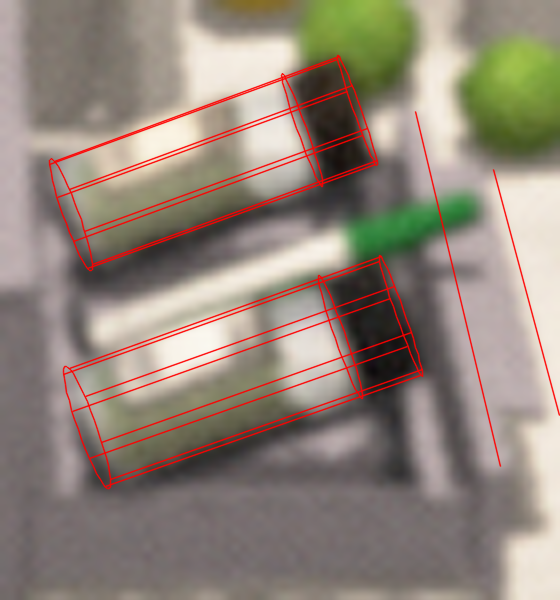

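View pics/b.png

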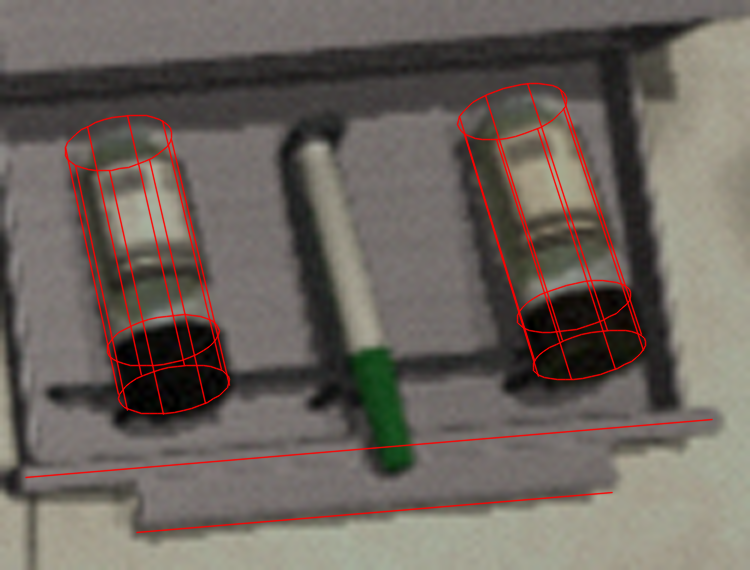

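```bash
cat > pl.py <<'E'
from ov import *
def rot(elev,yaw,sgn=-1):
    "tool x at elevation elev (deg) in vertical plane of azimuth yaw(deg); tool z = sgn*left"
    e,y=np.radians([elev,yaw]); x=np.array([np.cos(e)*np.cos(y),np.cos(e)*np.sin(y),np.sin(e)])
    z=sgn*np.array([-np.sin(y),np.cos(y),0]); return np.c_[x,np.cross(z,x),z]
def go(pos,Rt,cmd=None):
    st=env.state(); p0=st["tool_pos"]; R0=R.from_quat(st["tcp_rot"]).as_matrix()
    if cmd is not None: p0,R0=cmd
    d=R0.T@(np.array(pos)-p0)/1000; w=R.from_matrix(R0.T@Rt).as_rotvec()
    print("clock",round(st["clock"],2),"dpos",d.round(4).tolist(),"twist",w.round(4).tolist(),"rows>=",round(max(np.linalg.norm(d)/.05,np.degrees(np.linalg.norm(w))/8.59),1))
    return d,w
def stt():
    st=env.state(); m=R.from_quat(st["tcp_rot"]).as_matrix()
    print("t",round(st["clock"],2),"p",st["tool_pos"].round(1),"x",m[:,0].round(3),"z",m[:,2].round(3),"F",st["contact_force"].round(1),"op",round(st["opening"],1),"j",st["joints"].round(2))
YAW=np.degrees(p[2])
E
python3 - <<'E'
from pl import *
print("bed",W([-92,0,37]),"pen mid",W([-160,-1.5,48]),"lip",W([-239.5,0,48]))
ax=np.array([-.927,0,.375]); n=np.array([.375,0,.927])
foot=np.array([-92,0,37.]); g=foot-15.2*n+80*ax; g[1]=-2; print("grip",g,W(g))
print("TCP at grip",W(g+n*(25-2.5)))
go([560,330,330],rot(-90,45))
E
```

```text
bed [[ 555.23563464 -328.41182535   37.        ]] pen mid [[ 487.62158418 -335.80034216   48.        ]] lip [[ 408.29077964 -341.19695692   48.        ]]
grip [-171.86     -2.       52.9096] [[ 475.84956104 -337.32647157   52.9096    ]]
TCP at grip [[ 484.25530486 -336.59511871   73.7671    ]]
clock 0.1 dpos [-0.0741, -0.4651, -0.2208] twist [2.1154, -0.0008, 0.0015] rows>= 14.1
```

Request:
send_rows(
  series=[
    {"delta_pos": [-0.074, -0.1, -0.05], "twist": [0.4, 0, 0], "gripper": 0.3},
    {"delta_pos": [-0.074, -0.465, -0.221], "twist": [2.115, 0, 0], "gripper": 0.3},
    {"delta_pos": [-0.074, -0.465, -0.221], "twist": [2.115, 0, 0], "gripper": 0.3},
    {"delta_pos": [-0.074, -0.465, -0.221], "twist": [2.115, 0, 0], "gripper": 0.3},
    {"delta_pos": [-0.074, -0.465, -0.221], "twist": [2.115, 0, 0], "gripper": 0.3},
    {"delta_pos": [-0.074, -0.465, -0.221], "twist": [2.115, 0, 0], "gripper": 0.3},
    {"delta_pos": [-0.074, -0.465, -0.221], "twist": [2.115, 0, 0], "gripper": 0.3},
    {"delta_pos": [-0.074, -0.465, -0.221], "twist": [2.115, 0, 0], "gripper": 0.3},
    {"delta_pos": [-0.074, -0.465, -0.221], "twist": [2.115, 0, 0], "gripper": 0.3},
    {"delta_pos": [-0.074, -0.465, -0.221], "twist": [2.115, 0, 0], "gripper": 0.3},
    {"delta_pos": [-0.074, -0.465, -0.221], "twist": [2.115, 0, 0], "gripper": 0.3},
    {"delta_pos": [-0.074, -0.465, -0.221], "twist": [2.115, 0, 0], "gripper": 0.3},
  ],
)

```text
clock: 1.3
tool_pos: [563.3, 325.2, 330.5]
tcp_rot: [0.169, 0.686, -0.17, 0.687]
contact_force: [0.4, 0.1, 0.2]
opening: 25.8
```

```bash
python3 - <<'E'
from pl import *
stt()
go([600,-80,320],rot(-90,0))
E
```

```text
t 1.3 p [563.3 325.2 330.5] x [ 0.002 -0.002 -1.   ] z [ 0.886 -0.465  0.003] F [0.4 0.1 0.2] op 25.8 j [-0.91  0.54  0.55  1.4  -0.28  1.28 -0.82]
clock 1.3 dpos [0.0115, -0.3417, 0.2207] twist [1.0876, 0.0032, -0.0004] rows>= 8.1
```

```bash
python3 - <<'E'
from pl import *
ax=np.array([-.927,0,.375]); n=np.array([.375,0,.927]); foot=np.array([-92,0,37.]); g=foot-15.2*n+80*ax; g[1]=-2
A=W(g+n*(25+120))[0]; print(A)
go(A,rot(-112,YAW))
E
```

```text
[ 530.01991012 -332.61330866  187.3246    ]
clock 1.3 dpos [0.1446, -0.5977, 0.2757] twist [0.9875, 0.1952, -0.3515] rows>= 13.5
```

Request:
send_rows(
  series=[
    {"delta_pos": [0.0, -0.1, 0.046], "twist": [0.14, 0.028, -0.05], "gripper": 0.3},
    {"delta_pos": [0.145, -0.598, 0.276], "twist": [0.987, 0.195, -0.351], "gripper": 0.3},
    {"delta_pos": [0.145, -0.598, 0.276], "twist": [0.987, 0.195, -0.351], "gripper": 0.3},
    {"delta_pos": [0.145, -0.598, 0.276], "twist": [0.987, 0.195, -0.351], "gripper": 0.3},
    {"delta_pos": [0.145, -0.598, 0.276], "twist": [0.987, 0.195, -0.351], "gripper": 0.3},
    {"delta_pos": [0.145, -0.598, 0.276], "twist": [0.987, 0.195, -0.351], "gripper": 0.3},
    {"delta_pos": [0.145, -0.598, 0.276], "twist": [0.987, 0.195, -0.351], "gripper": 0.3},
    {"delta_pos": [0.145, -0.598, 0.276], "twist": [0.987, 0.195, -0.351], "gripper": 0.3},
    {"delta_pos": [0.145, -0.598, 0.276], "twist": [0.987, 0.195, -0.351], "gripper": 0.3},
    {"delta_pos": [0.145, -0.598, 0.276], "twist": [0.987, 0.195, -0.351], "gripper": 0.3},
    {"delta_pos": [0.145, -0.598, 0.276], "twist": [0.987, 0.195, -0.351], "gripper": 0.3},
    {"delta_pos": [0.145, -0.598, 0.276], "twist": [0.987, 0.195, -0.351], "gripper": 0.3},
  ],
)

```text
clock: 2.5
tool_pos: [537.5, -256.2, 201.9]
tcp_rot: [0.365, 0.607, -0.565, 0.423]
contact_force: [0.2, -0.4, 0.3]
opening: 25.8
```

Request:
send_rows(
  series=[
    {"delta_pos": [0, 0, 0], "twist": [0, 0, 0], "gripper": 0.3},
  ],
)

```text
clock: 2.6
tool_pos: [534.3, -261.9, 201.8]
tcp_rot: [0.367, 0.604, -0.569, 0.421]
contact_force: [0.0, 0.1, 0.9]
opening: 25.6
```

```bash
python3 - <<'E'
from pl import *
stt()
ax=np.array([-.927,0,.375]); n=np.array([.375,0,.927]); foot=np.array([-92,0,37.]); g=foot-15.2*n+80*ax; g[1]=-2
go(W(g+n*(25+120))[0],rot(-112,YAW))
go(W(g+n*(25+40))[0],rot(-112,YAW))
E
```

```text
t 2.6 p [ 534.3 -261.9  201.8] x [-0.378 -0.036 -0.925] z [ 0.091 -0.996  0.001] F [0.  0.1 0.9] op 25.6 j [-0.09  0.82  0.77  1.46 -0.3   1.38 -0.79]
clock 2.6 dpos [0.0175, -0.0044, 0.07] twist [0.0039, 0.0027, 0.005] rows>= 1.4
clock 2.6 dpos [0.0975, -0.004, 0.0697] twist [0.0039, 0.0027, 0.005] rows>= 2.4
```

Request:
send_rows(
  series=[
    {"delta_pos": [0.017, -0.004, 0.045], "twist": [0.004, 0.003, 0.005], "gripper": 0.3},
    {"delta_pos": [0.017, -0.004, 0.07], "twist": [0.004, 0.003, 0.005], "gripper": 0.3},
    {"delta_pos": [0.057, -0.004, 0.07], "twist": [0.004, 0.003, 0.005], "gripper": 0.3},
    {"delta_pos": [0.097, -0.004, 0.07], "twist": [0.004, 0.003, 0.005], "gripper": 0.3},
    {"delta_pos": [0.097, -0.004, 0.07], "twist": [0.004, 0.003, 0.005], "gripper": 0.3},
    {"delta_pos": [0.097, -0.004, 0.07], "twist": [0.004, 0.003, 0.005], "gripper": 0.3},
  ],
)

```text
clock: 3.2
tool_pos: [505.2, -327.8, 114.6]
tcp_rot: [0.369, 0.605, -0.565, 0.423]
contact_force: [1.0, 0.1, 0.7]
opening: 25.2
```

```bash
cat > chk.py <<'E'
from pl import *
import sys
name=sys.argv[1]; stt()
st=env.state(); m=R.from_quat(st["tcp_rot"]).as_matrix(); P0=st["tool_pos"]
tip=P0+25*m[:,0]; h=st["opening"]/2
L=[np.array([tip-h*m[:,2]-11*m[:,1],tip-h*m[:,2]+11*m[:,1],tip+h*m[:,2]+11*m[:,1],tip+h*m[:,2]-11*m[:,1],tip-h*m[:,2]-11*m[:,1]])]
b={"side":(300,140,400,240),"top":(395,205,520,310)}
for a in sys.argv[2:]:
    n,*bb=a.split(":")
    b={**b,n:tuple(map(int,bb[0].split(",")))} if bb else b
o=[]
for n in("side","top"):
    im=viewer.camera(n)[:,:,::-1].copy(); cv2.imwrite(f"pics/{name}_{n}.png",im); o.append(draw(n,im,L,b[n],4))
H=max(x.shape[0] for x in o); o=[cv2.copyMakeBorder(x,0,H-x.shape[0],0,0,cv2.BORDER_CONSTANT) for x in o]
r=np.hstack(o); s=min(1,800/r.shape[1],600/r.shape[0]); cv2.imwrite(f"pics/{name}.png",cv2.resize(r,None,fx=s,fy=s,interpolation=cv2.INTER_AREA) if s<1 else r)
E
python3 chk.py k1
```

```text
t 3.2 p [ 505.2 -327.8  114.6] x [-0.371 -0.032 -0.928] z [ 0.095 -0.995 -0.004] F [1.  0.1 0.7] op 25.2 j [ 0.03  0.9   0.73  1.54 -0.33  1.19 -0.68]
```

View pics/k1.png

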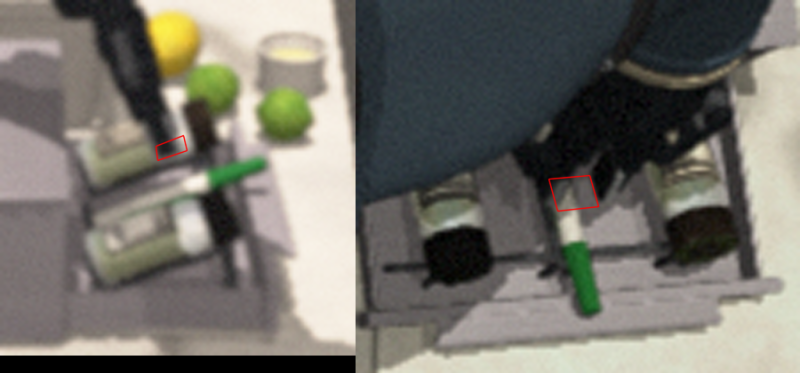

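```bash
python3 - <<'E'
from pl import *
stt()
ax=np.array([-.927,0,.375]); n=np.array([.375,0,.927]); foot=np.array([-92,0,37.]); g=foot-15.2*n+80*ax; g[1]=-2
for d in (10,-2.5): go(W(g+n*(25+d))[0],rot(-112,YAW))
E
```

```text
t 3.3 p [ 506.5 -328.4  116. ] x [-0.368 -0.033 -0.929] z [ 0.097 -0.995 -0.002] F [ 0.1 -0.1  0.3] op 25.8 j [ 0.03  0.9   0.73  1.54 -0.33  1.19 -0.68]
clock 3.3 dpos [0.0352, -0.0056, 0.0061] twist [0.0102, 0.0015, -0.0059] rows>= 0.7
clock 3.3 dpos [0.0477, -0.0057, 0.0061] twist [0.0102, 0.0015, -0.0059] rows>= 1.0
```

Request:
send_rows(
  series=[
    {"delta_pos": [0.02, -0.005, 0.006], "twist": [0.01, 0.001, -0.006], "gripper": 0.3},
    {"delta_pos": [0.035, -0.0055, 0.006], "twist": [0.01, 0.001, -0.006], "gripper": 0.3},
    {"delta_pos": [0.035, -0.0055, 0.006], "twist": [0.01, 0.001, -0.006], "gripper": 0.3},
  ],
)

```text
clock: 3.6
tool_pos: [487.5, -335.5, 84.1]
tcp_rot: [0.369, 0.604, -0.569, 0.419]
contact_force: [-0.1, 0.6, -0.2]
opening: 25.5
```

```bash
python3 - <<'E'
from pl import *
stt()
ax=np.array([-.927,0,.375]); n=np.array([.375,0,.927]); foot=np.array([-92,0,37.]); g=foot-15.2*n+80*ax; g[1]=-2
for d in (10,-2.5): go(W(g+n*(25+d))[0],rot(-112,YAW))
E
python3 chk.py k2
```

```text
t 3.6 p [ 487.5 -335.5   84.1] x [-0.375 -0.031 -0.926] z [ 0.086 -0.996 -0.001] F [-0.1  0.6 -0.2] op 25.5 j [ 0.05  0.93  0.72  1.59 -0.34  1.12 -0.66]
clock 3.6 dpos [-0.0017, 0.0007, 0.0008] twist [-0.0002, -0.0015, 0.0023] rows>= 0.0
clock 3.6 dpos [0.0108, 0.0007, 0.0009] twist [-0.0002, -0.0015, 0.0023] rows>= 0.2
t 3.6 p [ 487.5 -335.5   84.1] x [-0.375 -0.031 -0.926] z [ 0.086 -0.996 -0.001] F [-0.1  0.6 -0.2] op 25.5 j [ 0.05  0.93  0.72  1.59 -0.34  1.12 -0.66]
```

View pics/k2.png

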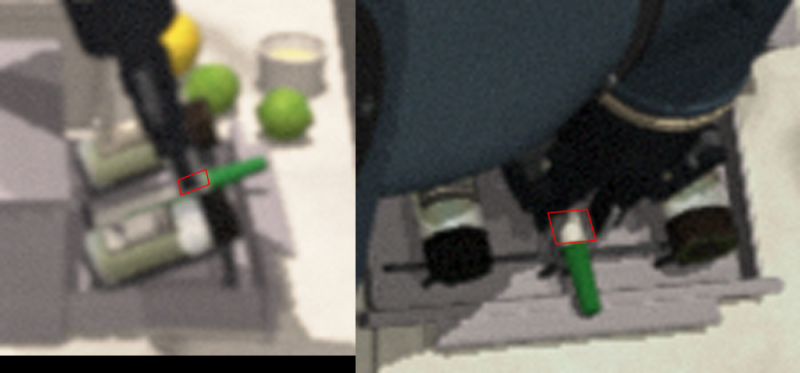

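Request:
send_rows(
  series=[
    {"delta_pos": [0.006, 0.0, 0.0], "twist": [0, 0, 0], "gripper": 0.3},
    {"delta_pos": [0.011, 0.0, 0.001], "twist": [0, 0, 0], "gripper": 0.3},
    {"delta_pos": [0.011, 0.0, 0.001], "twist": [0, 0, 0], "gripper": 0.3},
  ],
)

```text
clock: 4.0
tool_pos: [483.2, -336.9, 73.3]
tcp_rot: [0.369, 0.604, -0.569, 0.419]
contact_force: [-0.6, 0.5, 0.1]
opening: 25.7
```

Request:
send_rows(
  series=[
    {"delta_pos": [0, 0, 0], "twist": [0, 0, 0], "gripper": 0.08},
    {"delta_pos": [0, 0, 0], "twist": [0, 0, 0], "gripper": 0.08},
    {"delta_pos": [0, 0, 0], "twist": [0, 0, 0], "gripper": 0.08},
  ],
  grip_force=25,
)

```text
clock: 4.3
tool_pos: [483.5, -337.0, 73.7]
tcp_rot: [0.369, 0.603, -0.569, 0.419]
contact_force: [0.2, 0.1, -0.0]
opening: 14.2
```

```bash
python3 chk.py k3
```

```text
t 4.3 p [ 483.5 -337.    73.7] x [-0.375 -0.031 -0.926] z [ 0.086 -0.996 -0.001] F [ 0.2  0.1 -0. ] op 14.2 j [ 0.05  0.94  0.71  1.6  -0.35  1.09 -0.65]
```

View pics/k3.png

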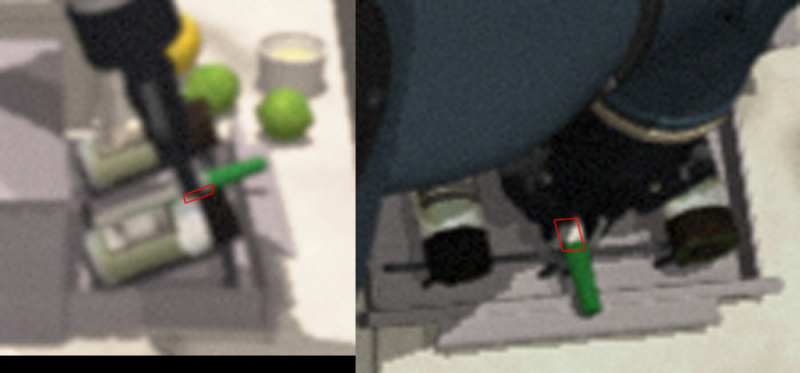

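Request:
send_rows(
  series=[
    {"delta_pos": [0, 0, 0], "twist": [0, 0, 0], "gripper": 0.0},
    {"delta_pos": [0, 0, 0], "twist": [0, 0, 0], "gripper": 0.0},
    {"delta_pos": [-0.01, 0, 0], "twist": [0, 0, 0], "gripper": 0.0},
    {"delta_pos": [-0.025, 0, 0], "twist": [0, 0, 0], "gripper": 0.0},
    {"delta_pos": [-0.04, 0, 0], "twist": [0, 0, 0], "gripper": 0.0},
    {"delta_pos": [-0.06, 0, 0], "twist": [0, 0, 0], "gripper": 0.0},
    {"delta_pos": [-0.06, 0, 0], "twist": [0, 0, 0], "gripper": 0.0},
  ],
  grip_force=40,
)

```text
clock: 5.1
tool_pos: [507.8, -335.8, 131.7]
tcp_rot: [0.37, 0.602, -0.569, 0.421]
contact_force: [0.0, -1.0, 1.0]
opening: 13.9
```

```bash
python3 chk.py k4
```

```text
t 5.1 p [ 507.8 -335.8  131.7] x [-0.372 -0.034 -0.928] z [ 0.087 -0.996  0.001] F [ 0. -1.  1.] op 13.9 j [ 0.04  0.89  0.74  1.51 -0.32  1.23 -0.68]
```

View pics/k4.png

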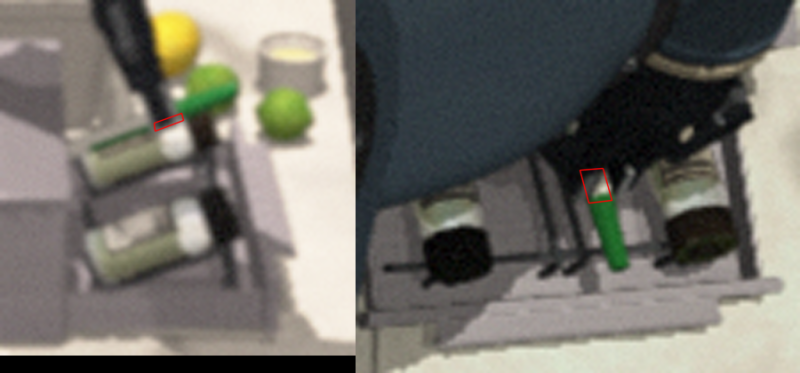

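```bash
python3 - <<'E'
from pl import *
go([540,-230,240],rot(-100,3)); go([551,122,220],rot(-90,0))
E
```

```text
clock 5.2 dpos [-0.1185, -0.0019, -0.1019] twist [0.0328, 0.0085, 0.211] rows>= 3.1
clock 5.2 dpos [-0.1152, 0.044, -0.4516] twist [0.0853, 0.0157, 0.3853] rows>= 9.4
```

Request:
send_rows(
  series=[
    {"delta_pos": [-0.05, 0, -0.01], "twist": [0.01, 0.003, 0.05], "gripper": 0.0},
    {"delta_pos": [-0.09, 0, -0.04], "twist": [0.02, 0.006, 0.12], "gripper": 0.0},
    {"delta_pos": [-0.118, 0.0, -0.08], "twist": [0.033, 0.0085, 0.21], "gripper": 0.0},
    {"delta_pos": [-0.118, 0.005, -0.125], "twist": [0.04, 0.01, 0.23], "gripper": 0.0},
    {"delta_pos": [-0.115, 0.044, -0.452], "twist": [0.085, 0.016, 0.385], "gripper": 0.0},
    {"delta_pos": [-0.115, 0.044, -0.452], "twist": [0.085, 0.016, 0.385], "gripper": 0.0},
    {"delta_pos": [-0.115, 0.044, -0.452], "twist": [0.085, 0.016, 0.385], "gripper": 0.0},
    {"delta_pos": [-0.115, 0.044, -0.452], "twist": [0.085, 0.016, 0.385], "gripper": 0.0},
    {"delta_pos": [-0.115, 0.044, -0.452], "twist": [0.085, 0.016, 0.385], "gripper": 0.0},
    {"delta_pos": [-0.115, 0.044, -0.452], "twist": [0.085, 0.016, 0.385], "gripper": 0.0},
    {"delta_pos": [-0.115, 0.044, -0.452], "twist": [0.085, 0.016, 0.385], "gripper": 0.0},
    {"delta_pos": [-0.115, 0.044, -0.452], "twist": [0.085, 0.016, 0.385], "gripper": 0.0},
  ],
)

```text
clock: 6.4
tool_pos: [549.7, 128.0, 217.8]
tcp_rot: [0.497, 0.503, -0.499, 0.501]
contact_force: [0.1, -0.2, -0.3]
opening: 13.6
```

Request:
send_rows(
  series=[
    {"delta_pos": [0, 0, 0], "twist": [0, 0, 0], "gripper": 0.0},
    {"delta_pos": [0, 0, 0], "twist": [0, 0, 0], "gripper": 0.0},
  ],
)

```text
clock: 6.6
tool_pos: [550.6, 120.7, 219.5]
tcp_rot: [-0.5, -0.5, 0.501, -0.499]
contact_force: [-0.6, -0.4, 0.1]
opening: 13.7
```

```bash
python3 - <<'E'
from pl import *
stt(); go([551,122,220],rot(-90,0)); go([551,122,100],rot(-90,0))
E
```

```text
t 6.6 p [550.6 120.7 219.5] x [-0.001 -0.    -1.   ] z [-0.002 -1.     0.   ] F [-0.6 -0.4  0.1] op 13.7 j [-0.81  0.58  0.83  1.8  -0.5   0.99 -1.35]
clock 6.6 dpos [-0.0005, 0.0004, -0.0013] twist [-0.0021, 0.0004, 0.0015] rows>= 0.0
clock 6.6 dpos [0.1195, 0.0006, -0.0014] twist [-0.0021, 0.0004, 0.0015] rows>= 2.4
```

Descend to about 25 mm above the placing height and look.

Request:
send_rows(
  series=[
    {"delta_pos": [0.05, 0, -0.001], "twist": [0, 0, 0], "gripper": 0.0},
    {"delta_pos": [0.1, 0, -0.001], "twist": [0, 0, 0], "gripper": 0.0},
    {"delta_pos": [0.14, 0, -0.001], "twist": [0, 0, 0], "gripper": 0.0},
    {"delta_pos": [0.165, 0, -0.001], "twist": [0, 0, 0], "gripper": 0.0},
    {"delta_pos": [0.165, 0, -0.001], "twist": [0, 0, 0], "gripper": 0.0},
  ],
)

```text
clock: 7.1
tool_pos: [549.3, 121.1, 52.2]
tcp_rot: [-0.499, -0.5, 0.502, -0.498]
contact_force: [-0.6, -0.7, 0.8]
opening: 13.8
```

```bash
python3 chk.py k5 side:235,235,395,395 top:140,170,340,300
```

```text
t 7.1 p [549.3 121.1  52.2] x [-0.005 -0.001 -1.   ] z [-0.003 -1.     0.001] F [-0.6 -0.7  0.8] op 13.8 j [-0.67  0.77  0.61  1.96 -0.72  0.65 -1.17]
```

View pics/k5.png

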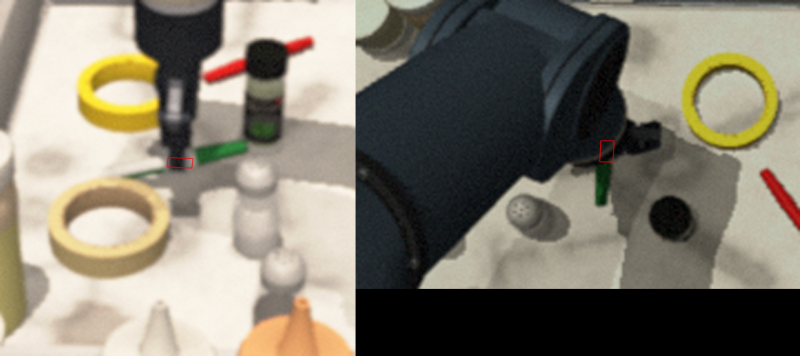

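Request:
send_rows(
  series=[
    {"delta_pos": [0.01, 0, 0], "twist": [0, 0, 0], "gripper": 0.0},
    {"delta_pos": [0.018, 0, 0], "twist": [0, 0, 0], "gripper": 0.0},
    {"delta_pos": [0.021, 0, 0], "twist": [0, 0, 0], "gripper": 0.0},
    {"delta_pos": [0.021, 0, 0], "twist": [0, 0, 0], "gripper": 0.0},
  ],
)

```text
clock: 7.6
tool_pos: [550.9, 123.5, 34.1]
tcp_rot: [0.5, 0.5, -0.5, 0.5]
contact_force: [-2.9, 0.4, 4.3]
opening: 14.0
```

```bash
python3 chk.py k6 side:255,260,355,360 top:190,170,330,300
```

```text
t 7.6 p [550.9 123.5  34.1] x [-0.     0.001 -1.   ] z [-0.    -1.    -0.001] F [-2.9  0.4  4.3] op 14.0 j [-0.66  0.79  0.58  1.96 -0.75  0.61 -1.15]
```

View pics/k6.png

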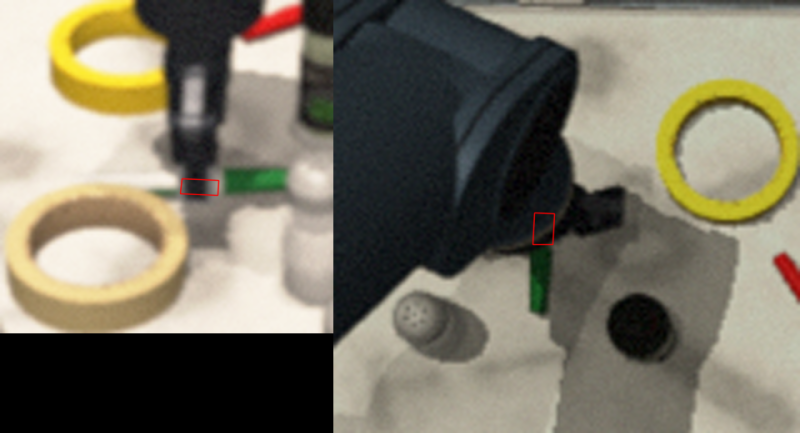

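Request:
send_rows(
  series=[
    {"delta_pos": [0.001, 0, 0], "twist": [0, 0, 0], "gripper": 0.2},
    {"delta_pos": [0.001, 0, 0], "twist": [0, 0, 0], "gripper": 0.24},
    {"delta_pos": [0.001, 0, 0], "twist": [0, 0, 0], "gripper": 0.27},
    {"delta_pos": [0.001, 0, 0], "twist": [0, 0, 0], "gripper": 0.27},
    {"delta_pos": [-0.01, 0, 0], "twist": [0, 0, 0], "gripper": 0.27},
    {"delta_pos": [-0.03, 0, 0], "twist": [0, 0, 0], "gripper": 0.27},
    {"delta_pos": [-0.07, 0, 0], "twist": [0, 0, 0], "gripper": 0.27},
    {"delta_pos": [-0.12, 0, 0], "twist": [0, 0, 0], "gripper": 0.27},
    {"delta_pos": [-0.17, 0, 0], "twist": [0, 0, 0], "gripper": 0.27},
  ],
)

```text
clock: 8.6
tool_pos: [550.3, 122.8, 206.0]
tcp_rot: [-0.5, -0.5, 0.501, -0.499]
contact_force: [1.2, 0.3, 0.2]
opening: 22.9
```

```bash
python3 chk.py k7 side:235,235,395,395 top:190,170,330,300
```

```text
t 8.6 p [550.3 122.8 206. ] x [-0.002 -0.    -1.   ] z [-0.001 -1.     0.   ] F [1.2 0.3 0.2] op 22.9 j [-0.81  0.59  0.82  1.82 -0.52  0.96 -1.34]
```

View pics/k7.png

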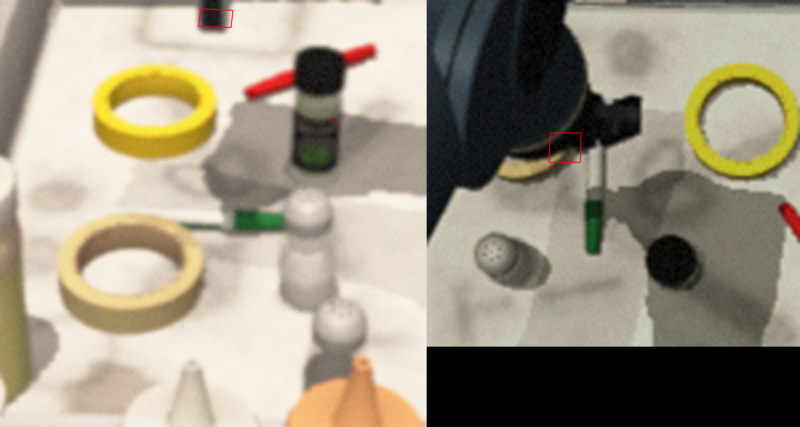

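```bash
cat >> pl.py <<'E'
JAR=np.array([473.5,46,0])
def jarpose(back,el=-126,s=68,yaw=YAW):
    Rt=rot(el,yaw); g=JAR+[0,0,s]; return g-Rt[:,0]*(6+back),Rt
E
python3 - <<'E'
from pl import *
go([550,60,250],rot(-105,YAW)); print(jarpose(110)[0],jarpose(0)[0]); go(*jarpose(110))
go([601,188,7],rot(-90,0))
top=cv2.imread("pics/k7_top.png")[195:270,235:275]; cv2.imwrite("pics/z.png",cv2.resize(top,None,fx=8,fy=8))
E
```

```text
clock 8.7 dpos [-0.0397, -0.0034, 0.0624] twist [-0.0871, -0.0137, -0.2702] rows>= 1.9
[541.42646892  51.91003232 161.84597135] [477.01343805  46.30569133  72.85410197]
clock 8.7 dpos [0.0483, -0.0127, 0.0707] twist [-0.0843, -0.0298, -0.6365] rows>= 4.3
clock 8.7 dpos [0.204, 0.0454, -0.065] twist [-0.0011, -0.0026, -0.0084] rows>= 4.4
```

View pics/z.png

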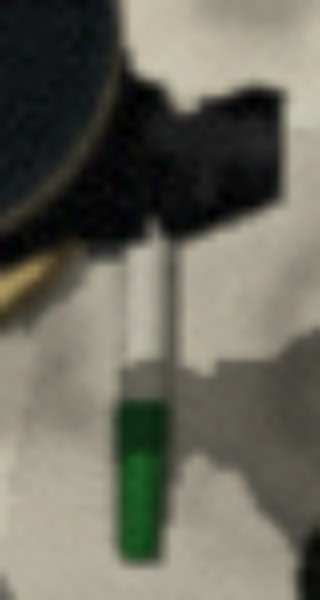

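Request:
send_rows(
  series=[
    {"delta_pos": [0.0, 0, 0.03], "twist": [-0.02, -0.007, -0.14], "gripper": 0.76},
    {"delta_pos": [0.02, -0.005, 0.06], "twist": [-0.04, -0.014, -0.29], "gripper": 0.76},
    {"delta_pos": [0.035, -0.01, 0.071], "twist": [-0.06, -0.02, -0.44], "gripper": 0.76},
    {"delta_pos": [0.048, -0.013, 0.071], "twist": [-0.084, -0.03, -0.636], "gripper": 0.76},
    {"delta_pos": [0.048, -0.013, 0.071], "twist": [-0.084, -0.03, -0.636], "gripper": 0.76},
    {"delta_pos": [0.048, -0.013, 0.071], "twist": [-0.084, -0.03, -0.636], "gripper": 0.76},
    {"delta_pos": [0.048, -0.013, 0.071], "twist": [-0.084, -0.03, -0.636], "gripper": 0.76},
  ],
)

```text
clock: 9.4
tool_pos: [537.9, 52.0, 155.9]
tcp_rot: [0.29, 0.644, -0.618, 0.346]
contact_force: [0.1, 0.7, 0.4]
opening: 64.8
```

```bash
python3 chk.py k8 side:255,205,395,345 top:190,170,350,300; python3 - <<'E'
from pl import *
go(*jarpose(110)); go(*jarpose(40)); go(*jarpose(0))
E
```

```text
t 9.4 p [537.9  52.  155.9] x [-0.591 -0.054 -0.805] z [ 0.087 -0.996  0.003] F [0.1 0.7 0.4] op 64.8 j [-0.49  0.93  0.69  1.43 -0.39  1.6  -1.21]
clock 9.5 dpos [-0.0061, -0.0001, 0.0007] twist [-0.0007, 0.0018, 0.0062] rows>= 0.1
clock 9.5 dpos [0.0639, 0.0004, 0.0006] twist [-0.0007, 0.0018, 0.0062] rows>= 1.3
clock 9.5 dpos [0.1039, 0.0006, 0.0005] twist [-0.0007, 0.0018, 0.0062] rows>= 2.1
```

View pics/k8.png

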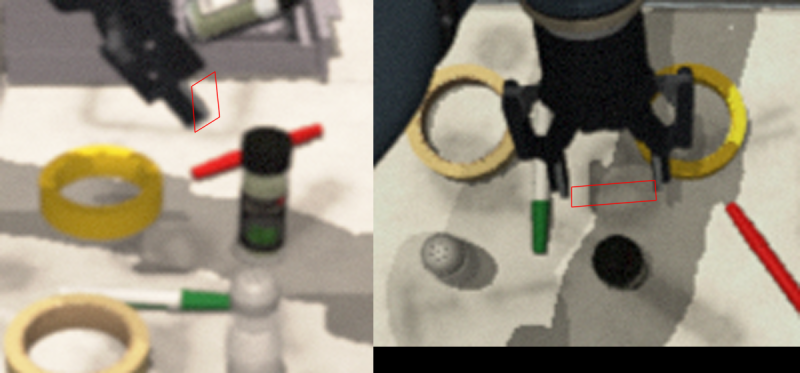

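Request:
send_rows(
  series=[
    {"delta_pos": [0.03, 0, 0.0], "twist": [0, 0.001, 0.006], "gripper": 0.76},
    {"delta_pos": [0.06, 0, 0.0], "twist": [0, 0.001, 0.006], "gripper": 0.76},
    {"delta_pos": [0.074, 0, 0.0], "twist": [0, 0.001, 0.006], "gripper": 0.76},
    {"delta_pos": [0.074, 0, 0.0], "twist": [0, 0.001, 0.006], "gripper": 0.76},
  ],
)

```text
clock: 9.9
tool_pos: [492.4, 49.0, 96.5]
tcp_rot: [0.292, 0.644, -0.616, 0.347]
contact_force: [-0.1, 0.6, 0.3]
opening: 64.8
```

```bash
python3 chk.py k9 side:255,205,395,345 top:190,170,350,300; python3 - <<'E'
from pl import *
go(*jarpose(0))
E
```

```text
t 9.9 p [492.4  49.   96.5] x [-0.588 -0.051 -0.807] z [ 0.087 -0.996  0.   ] F [-0.1  0.6  0.3] op 64.8 j [-0.51  0.95  0.66  1.61 -0.42  1.42 -1.17]
clock 10.0 dpos [0.0303, 0.0002, 0.0008] twist [0.0, 0.0008, 0.0008] rows>= 0.6
```

View pics/k9.png

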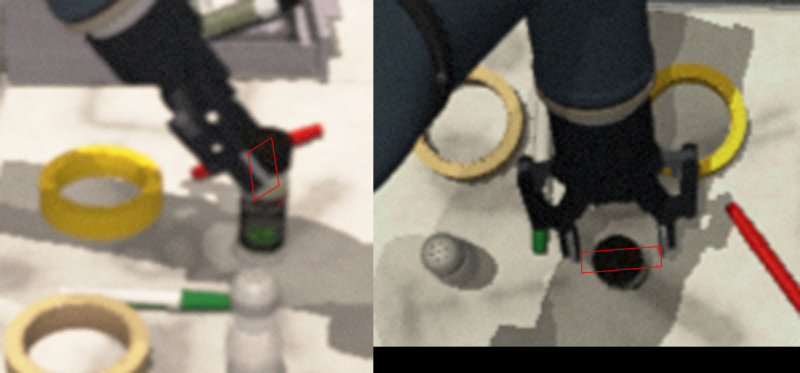

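Well centred. Go the last 30 mm, then close.

Request:
send_rows(
  series=[
    {"delta_pos": [0.015, 0, 0.0], "twist": [0, 0, 0], "gripper": 0.76},
    {"delta_pos": [0.03, 0, 0.0], "twist": [0, 0, 0], "gripper": 0.76},
    {"delta_pos": [0.03, 0, 0.0], "twist": [0, 0, 0], "gripper": 0.76},
    {"delta_pos": [0.03, 0, 0.0], "twist": [0, 0, 0], "gripper": 0.4},
    {"delta_pos": [0.03, 0, 0.0], "twist": [0, 0, 0], "gripper": 0.4},
    {"delta_pos": [0.03, 0, 0.0], "twist": [0, 0, 0], "gripper": 0.3},
    {"delta_pos": [0.03, 0, 0.0], "twist": [0, 0, 0], "gripper": 0.3},
  ],
  grip_force=40,
)

```text
clock: 10.7
tool_pos: [477.3, 46.8, 72.8]
tcp_rot: [0.293, 0.643, -0.616, 0.348]
contact_force: [1.1, 0.8, 6.1]
opening: 39.8
```

```bash
python3 chk.py k10 side:255,205,395,345 top:190,170,350,300
```

```text
t 10.7 p [477.3  46.8  72.8] x [-0.587 -0.052 -0.808] z [ 0.087 -0.996  0.001] F [1.1 0.8 6.1] op 39.8 j [-0.52  0.96  0.65  1.66 -0.43  1.35 -1.16]
```

View pics/k10.png

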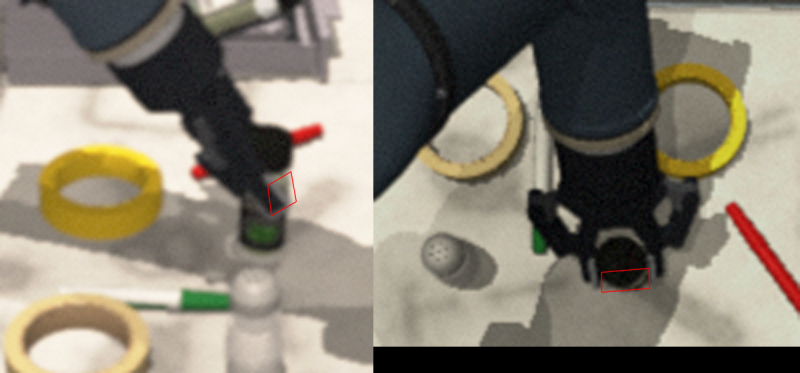

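```bash
python3 - <<'E'
from pl import *
st=env.state(); P=st["tool_pos"]; Rm=R.from_quat(st["tcp_rot"]).as_matrix()
go(P+[0,0,150],Rm)
E
```

```text
clock 10.8 dpos [-0.1212, -0.0883, 0.0001] twist [0.0, 0.0, 0.0] rows>= 3.0
```

Request:
send_rows(
  series=[
    {"delta_pos": [-0.012, -0.009, 0.0], "twist": [0, 0, 0], "gripper": 0.2},
    {"delta_pos": [-0.04, -0.029, 0.0], "twist": [0, 0, 0], "gripper": 0.2},
    {"delta_pos": [-0.08, -0.058, 0.0], "twist": [0, 0, 0], "gripper": 0.2},
    {"delta_pos": [-0.121, -0.088, 0.0], "twist": [0, 0, 0], "gripper": 0.2},
    {"delta_pos": [-0.121, -0.088, 0.0], "twist": [0, 0, 0], "gripper": 0.2},
    {"delta_pos": [-0.121, -0.088, 0.0], "twist": [0, 0, 0], "gripper": 0.2},
  ],
)

```text
clock: 11.4
tool_pos: [477.2, 46.9, 223.3]
tcp_rot: [0.293, 0.643, -0.616, 0.348]
contact_force: [-1.4, 0.5, -1.1]
opening: 40.1
```

```bash
cat > k11.py <<'E'
from pl import *
import sys
stt(); st=env.state(); Rm=R.from_quat(st["tcp_rot"]).as_matrix(); P=st["tool_pos"]
# predicted jar in tool frame: axis at +36deg ; grasp s=68
def jm(s0,dx,dz,ang=36):
    a=np.radians(ang); ax=Rm@np.array([-np.cos(a),-np.sin(a),0]); g=P+Rm@np.array([6+dx,0,dz]); f=g-s0*ax
    L=[]
    for s,r in((0,20.5),(85,20.5),(105,20)): L.append(circ(f+s*ax,ax,r))
    u=Rm[:,2];v=np.cross(ax,u)
    for t in np.arange(0,6.28,6.28/8):
        o=20.5*(np.cos(t)*u+np.sin(t)*v); L.append(np.array([f+o,f+105*ax+o]))
    print("ax",ax.round(3),"foot",f.round(1)); return L
L=jm(*map(float,sys.argv[2:5]),*(map(float,sys.argv[5:6])))
n=sys.argv[1]
for c in("side","top"):
    im=viewer.camera(c)[:,:,::-1].copy() if n!="re" else cv2.imread(f"pics/k11_{c}.png"); 
    if n!="re": cv2.imwrite(f"pics/{n}_{c}.png",im)
    q=np.vstack([proj(c,l) for l in L]); x0,y0=(q.min(0)-15).astype(int); x1,y1=(q.max(0)+15).astype(int)
    x0,y0=max(x0,0),max(y0,0)
    cv2.imwrite(f"pics/{n}o_{c}.png",np.hstack([draw(c,im,[],(x0,y0,x1,y1),5),draw(c,im,L,(x0,y0,x1,y1),5)]))
E
python3 k11.py k11 68 0 0
```

```text
t 11.4 p [477.2  46.9 223.3] x [-0.585 -0.051 -0.809] z [ 0.087 -0.996  0.   ] F [-1.4  0.5 -1.1] op 40.1 j [-0.55  0.78  0.73  1.56 -0.33  1.61 -1.21]
ax [-0.  0.  1.] foot [473.7  46.5 150.5]
```

View pics/k11o_side.png

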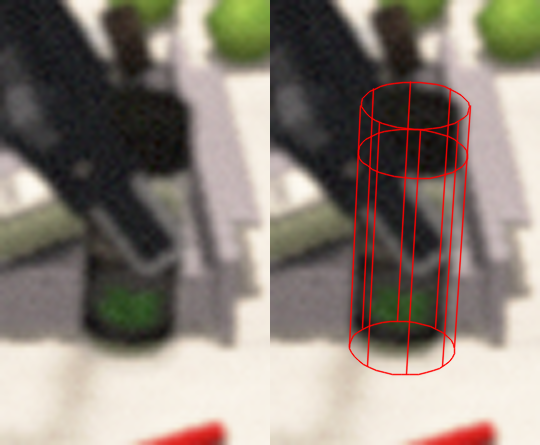

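View pics/k11o_top.png

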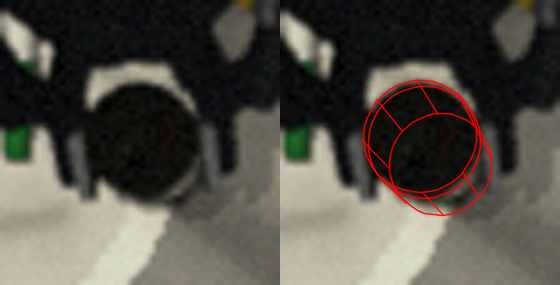

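```bash
cat >> pl.py <<'E'
AX=np.array([-.927,0,.375]); N=np.array([.375,0,.927]); FT=np.array([-92,0,37.])
def bedpose(fwd,up,upz=0,el=-58,dy=0,s=68):
    Rt=rot(el,YAW); g=W(FT+(s+fwd)*AX+up*N+[0,dy,upz])[0]; return g-6*Rt[:,0],Rt
E
python3 - <<'E'
from pl import *
for a in((10,0,160),(10,0,40),(10,3,0),(0,0,0)): print(a,bedpose(*a)[0])
go(*bedpose(10,0,160))
E
```

```text
(10, 0, 160) [ 480.03422351 -334.95482365  231.33828858]
(10, 0, 40) [ 480.03422351 -334.95482365  111.33828858]
(10, 3, 0) [ 481.15498935 -334.85730993   74.11928858]
(0, 0, 0) [ 489.26933406 -334.15131063   67.58828858]
clock 11.5 dpos [0.0096, -0.0297, 0.3811] twist [0.0004, 0.0004, 1.1906] rows>= 7.9
```

Request:
send_rows(
  series=[
    {"delta_pos": [0.0, -0.004, 0.03], "twist": [0, 0, 0.1], "gripper": 0.2},
    {"delta_pos": [0.002, -0.008, 0.08], "twist": [0, 0, 0.25], "gripper": 0.2},
    {"delta_pos": [0.004, -0.012, 0.13], "twist": [0, 0, 0.4], "gripper": 0.2},
    {"delta_pos": [0.005, -0.015, 0.18], "twist": [0, 0, 0.55], "gripper": 0.2},
    {"delta_pos": [0.006, -0.02, 0.23], "twist": [0, 0, 0.7], "gripper": 0.2},
    {"delta_pos": [0.007, -0.024, 0.28], "twist": [0, 0, 0.85], "gripper": 0.2},
    {"delta_pos": [0.008, -0.028, 0.33], "twist": [0, 0, 1.0], "gripper": 0.2},
    {"delta_pos": [0.01, -0.03, 0.365], "twist": [0, 0, 1.12], "gripper": 0.2},
    {"delta_pos": [0.01, -0.03, 0.381], "twist": [0, 0, 1.19], "gripper": 0.2},
    {"delta_pos": [0.01, -0.03, 0.381], "twist": [0, 0, 1.19], "gripper": 0.2},
    {"delta_pos": [0.01, -0.03, 0.381], "twist": [0, 0, 1.19], "gripper": 0.2},
  ],
)

```text
clock: 12.6
tool_pos: [475.7, -339.7, 229.5]
tcp_rot: [0.604, 0.367, -0.319, 0.631]
contact_force: [-0.2, -0.2, -1.0]
opening: 39.6
```

```bash
python3 - <<'E'
from pl import *
go(*bedpose(10,0,160));go(*bedpose(10,0,40))
E
python3 k11.py k12 68 0 0
```

```text
clock 12.6 dpos [0.0009, 0.0049, -0.0044] twist [-0.0064, 0.005, 0.0017] rows>= 0.1
clock 12.6 dpos [0.1028, -0.0585, -0.0045] twist [-0.0064, 0.005, 0.0017] rows>= 2.4
t 12.6 p [ 475.7 -339.7  229.5] x [ 0.527  0.041 -0.849] z [ 0.079 -0.997  0.001] F [-0.2 -0.2 -1. ] op 39.6 j [ 0.6   0.38  0.23  2.09 -1.08  0.58  0.21]
ax [-0.924 -0.073  0.376] foot [ 541.7 -334.5  198.8]
```

View pics/k12o_side.png

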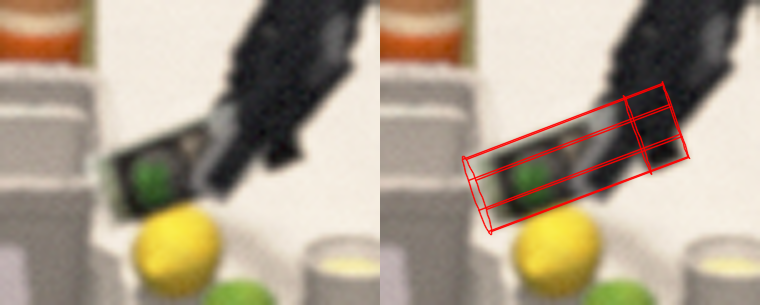

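View pics/k12o_top.png

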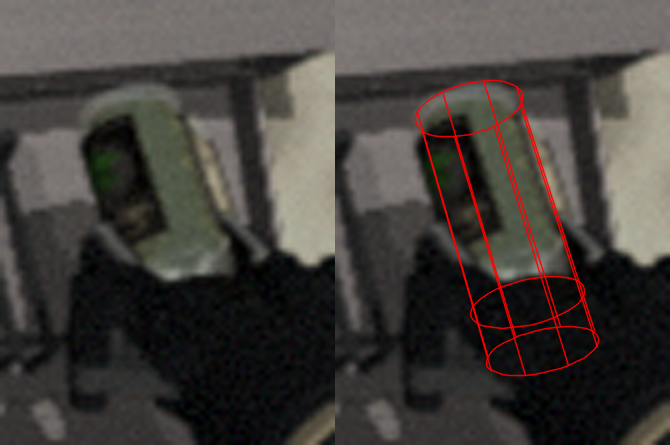

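Request:
send_rows(
  series=[
    {"delta_pos": [0.0, 0.004, -0.004], "twist": [-0.006, 0.005, 0.002], "gripper": 0.2},
    {"delta_pos": [0.02, -0.008, -0.004], "twist": [-0.006, 0.005, 0.002], "gripper": 0.2},
    {"delta_pos": [0.03, -0.014, -0.004], "twist": [-0.006, 0.005, 0.002], "gripper": 0.2},
  ],
)

```text
clock: 13.0
tool_pos: [485.1, -327.6, 197.5]
tcp_rot: [0.601, 0.373, -0.311, 0.635]
contact_force: [0.1, -0.2, -1.1]
opening: 40.2
```

```bash
python3 - <<'E'
from pl import *
stt(); print(env.state()["joints"].round(4))
go(*bedpose(10,0,120));go(*bedpose(10,0,40))
E
```

```text
t 13.0 p [ 485.1 -327.6  197.5] x [ 0.528  0.054 -0.848] z [ 0.1   -0.995 -0.001] F [ 0.1 -0.2 -1.1] op 40.2 j [ 0.79  0.42 -0.06  2.12 -1.08  0.44  0.23]
[ 0.7879  0.4159 -0.0621  2.1163 -1.0795  0.435   0.2262]
clock 13.0 dpos [0.0021, -0.0082, 0.0068] twist [0.0111, -0.0084, -0.0009] rows>= 0.2
clock 13.0 dpos [0.0699, -0.0506, 0.0069] twist [0.0111, -0.0084, -0.0009] rows>= 1.7
```

Request:
send_rows(
  series=[
    {"delta_pos": [0.01, -0.014, 0.007], "twist": [0.011, -0.008, -0.001], "gripper": 0.2},
    {"delta_pos": [0.02, -0.02, 0.007], "twist": [0.011, -0.008, -0.001], "gripper": 0.2},
    {"delta_pos": [0.03, -0.026, 0.007], "twist": [0.011, -0.008, -0.001], "gripper": 0.2},
    {"delta_pos": [0.03, -0.026, 0.007], "twist": [0.011, -0.008, -0.001], "gripper": 0.2},
    {"delta_pos": [0.03, -0.026, 0.007], "twist": [0.011, -0.008, -0.001], "gripper": 0.2},
  ],
)

```text
clock: 13.5
tool_pos: [478.9, -337.1, 159.3]
tcp_rot: [0.604, 0.368, -0.316, 0.632]
contact_force: [-0.3, 0.5, -1.2]
opening: 39.9
```

```bash
python3 - <<'E'
from pl import *
stt(); print(env.state()["joints"].round(4))
go(*bedpose(10,0,80));go(*bedpose(10,0,40))
E
```

```text
t 13.5 p [ 478.9 -337.1  159.3] x [ 0.529  0.045 -0.848] z [ 0.083 -0.997 -0.001] F [-0.3  0.5 -1.2] op 39.9 j [ 1.01  0.49 -0.35  2.15 -1.08  0.27  0.26]
[ 1.0075  0.4948 -0.3464  2.1466 -1.079   0.2678  0.2611]
clock 13.5 dpos [0.0074, -0.0031, -0.0021] twist [-0.0032, 0.0012, -0.0008] rows>= 0.2
clock 13.5 dpos [0.0413, -0.0243, -0.0021] twist [-0.0032, 0.0012, -0.0008] rows>= 1.0
```

```bash
cat > kin.py <<'E'
from pl import *
from scipy.optimize import least_squares
D=[([-1.41377564,.57654399,.02482414,1.4379015,-.01499516,1.12899075,-.05649985],[160.9,655.1,255.4],[0,-.0014,-1],[.2384,.9711,-.0014]),
([-0.91,.54,.55,1.4,-.28,1.28,-.82],[563.3,325.2,330.5],[.002,-.002,-1],[.886,-.465,.003]),
([-.09,.82,.77,1.46,-.3,1.38,-.79],[534.3,-261.9,201.8],[-.378,-.036,-.925],[.091,-.996,.001]),
([.05,.93,.72,1.59,-.34,1.12,-.66],[487.5,-335.5,84.1],[-.375,-.031,-.926],[.086,-.996,-.001]),
([.05,.94,.71,1.6,-.35,1.09,-.65],[483.5,-337,73.7],[-.375,-.031,-.926],[.086,-.996,-.001]),
([.04,.89,.74,1.51,-.32,1.23,-.68],[507.8,-335.8,131.7],[-.372,-.034,-.928],[.087,-.996,.001]),
([-.81,.58,.83,1.8,-.5,.99,-1.35],[550.6,120.7,219.5],[-.001,0,-1],[-.002,-1,0]),
([-.67,.77,.61,1.96,-.72,.65,-1.17],[549.3,121.1,52.2],[-.005,-.001,-1],[-.003,-1,.001]),
([-.49,.93,.69,1.43,-.39,1.6,-1.21],[537.9,52,155.9],[-.591,-.054,-.805],[.087,-.996,.003]),
([-.52,.96,.65,1.66,-.43,1.35,-1.16],[477.3,46.8,72.8],[-.587,-.052,-.808],[.087,-.996,.001]),
([-.55,.78,.73,1.56,-.33,1.61,-1.21],[477.2,46.9,223.3],[-.585,-.051,-.809],[.087,-.996,0]),
([.6,.38,.23,2.09,-1.08,.58,.21],[475.7,-339.7,229.5],[.527,.041,-.849],[.079,-.997,.001]),
([.7879,.4159,-.0621,2.1163,-1.0795,.435,.2262],[485.1,-327.6,197.5],[.528,.054,-.848],[.1,-.995,-.001]),
([1.0075,.4948,-.3464,2.1466,-1.079,.2678,.2611],[478.9,-337.1,159.3],[.529,.045,-.848],[.083,-.997,-.001])]
def rz(a):return R.from_euler("z",a).as_matrix()
def ry(a):return R.from_euler("y",a).as_matrix()
def fk(q,k,sg):
    # k: h,L1,ex,L2,L3, wx, o0,o2,o4,o6, a1
    h,L1,ex,L2,L3,wx,o0,o2,o4,o6,a1,fx=k
    M=rz(sg[0]*q[0]+o0); P=np.array([0,0,h])+M@[a1,0,0]
    M=M@ry(q[1])@rz(sg[1]*q[2]+o2); P=P+M@[ex,0,L1]
    M=M@ry(q[3])@rz(sg[2]*q[4]+o4); P=P+M@[fx,0,L2]
    M=M@ry(q[5]); P=P+M@[wx,0,L3]
    M=M@rz(sg[3]*q[6]+o6)
    return P,np.c_[M[:,2],np.cross(M[:,0],M[:,2]),M[:,0]]   # tool x = M z, tool z= M x
def res(k,sg):
    o=[]
    for q,P,x,z in D:
        p_,M=fk(q,k,sg); o+=[(p_-P)/1000*3, M[:,0]-x, M[:,2]-z]
    return np.concatenate(o)
if __name__=="__main__":
    import itertools
    best=None
    for sg in itertools.product((-1,1),repeat=4):
        for o6 in(0,np.pi):
            r=least_squares(res,[350,400,0,400,250,0,0,0,0,o6,0,0],args=(sg,))
            if best is None or r.cost<best[0]: best=(r.cost,sg,r.x); print(r.cost,sg,r.x.round(3))
    np.save("kin.npy",np.r_[best[1],best[2]])
    for d in D:
        a,M=fk(d[0],best[2],best[1]); print((a-d[1]).round(1),(M[:,0]-d[2]).round(3))
E
python3 kin.py
```

```text
0.0065039581054912796 (-1, -1, -1, -1) [ 2.78669e+02  5.57017e+02  1.48640e+01  3.86085e+02  3.17766e+02
 -3.48200e+00 -3.60000e-02 -7.00000e-03 -1.20000e-02  3.10800e+00
  1.04000e+00 -1.29270e+01]
[-14.3   3.1  10.5] [ 0.014 -0.003  0.   ]
[-2.8  4.5  4.4] [ 0.006 -0.015  0.   ]
[-2.3  4.5 -3.9] [-0.014  0.009  0.005]
[-6.3  0.9 -0.7] [-0.016  0.003  0.006]
[ 0.3  3.7 -2.2] [-0.007 -0.002  0.002]
[-5.5  2.6  0. ] [-0.01   0.009  0.004]
[ 2.9 -2.7  1.4] [-0.002 -0.016  0.   ]
[-5.3 -5.3 -0. ] [-0.003 -0.01   0.   ]
[ 0.7 -1.3 -2.9] [-0.001  0.008  0.   ]
[ 2.7  3.9 -3.6] [ 0.001  0.003 -0.001]
[ 6.7  2.3 -2.3] [-0.003  0.008  0.001]
[-1.4 -2.2 -4.7] [-0.008 -0.018 -0.006]
[ 3.  -2.7  0.7] [-0.004 -0.023 -0.003]
[ 5.5 -1.3  3.4] [-0.004 -0.024 -0.003]
```

```bash
cat > ik.py <<'E'
from kin import *
K=np.load("kin.npy"); SG=K[:4]; KK=K[4:]
LO=np.array([-2.76,-.34,-1.52,.19,-1.08,.18,-2.8]);HI=np.array([2.76,2.15,1.57,2.46,4.2,1.98,2.8])
def ik(pos,Rt,q0=None,n=60,seed=0):
    rng=np.random.default_rng(seed); out=[]
    def f(q):
        P,M=fk(q,KK,SG); return np.r_[(P-pos)/100,(M-Rt).ravel()]
    for i in range(n if q0 is None else 1):
        s=rng.uniform(LO,HI) if q0 is None else np.clip(q0,LO+1e-3,HI-1e-3)
        r=least_squares(f,s,bounds=(LO,HI),max_nfev=150)
        out.append((r.cost,r.x))
    return sorted(out,key=lambda t:t[0])
E
cat > t1.py <<'E'
from ik import *
for el in(-58,-65,-72,-80,-90):
    o=ik(*bedpose(0,0,0,el=el),n=25); P,M=fk(o[0][1],KK,SG)
    good=[x for x in o if x[0]<1e-4]
    print(el,o[0][0].round(6),len(good),(P-bedpose(0,0,0,el=el)[0]).round(1),[g[1].round(2).tolist() for g in good[:4]] or o[0][1].round(2))
E
python3 t1.py
```

```text
-58 0.0 7 [ 0.  0. -0.] [[1.55, 1.18, -1.3, 2.16, 1.71, 0.64, -2.22], [1.43, 0.94, -0.98, 2.16, 1.74, 0.27, -2.33], [1.4, 0.9, -0.91, 2.16, 1.76, 0.21, -2.37], [1.55, 1.19, -1.32, 2.16, 1.71, 0.66, -2.21]]
-65 0.0 15 [-0. -0. -0.] [[1.36, 0.89, -0.96, 2.11, 1.37, 0.36, -2.03], [1.38, 0.92, -0.99, 2.11, 1.39, 0.4, -2.05], [1.47, 1.08, -1.22, 2.11, 1.5, 0.64, -2.11], [1.36, 0.89, -0.94, 2.11, 1.35, 0.35, -2.02]]
-72 0.0 15 [0. 0. 0.] [[1.32, 0.91, -1.01, 2.05, 1.2, 0.55, -1.91], [1.26, 0.84, -0.88, 2.05, 1.08, 0.44, -1.81], [0.83, 0.65, -0.24, 2.07, -0.37, 0.22, -0.48], [0.57, 0.65, 0.11, 2.06, -0.96, 0.36, 0.07]]
-80 0.0 15 [ 0. -0. -0.] [[0.3, 0.7, 0.44, 1.97, -0.86, 0.55, -0.1], [0.49, 0.66, 0.17, 1.98, -0.56, 0.44, -0.37], [0.6, 0.65, 0.02, 1.98, -0.36, 0.4, -0.55], [1.11, 0.78, -0.73, 1.97, 0.8, 0.53, -1.6]]
-90 0.0 16 [-0.  0. -0.] [[0.46, 0.69, 0.14, 1.86, -0.18, 0.6, -0.77], [0.56, 0.69, -0.0, 1.86, -0.02, 0.59, -0.92], [1.28, 1.26, -1.46, 1.83, 1.29, 1.38, -2.0], [1.11, 0.89, -0.9, 1.85, 0.89, 0.88, -1.72]]
```

```bash
cat >> ik.py <<'E'
def jarbed(corner_fwd,corner_up,el,s=68,dy=0):
    "jar with foot's lower edge at corner_fwd along AX, corner_up along N from its stored place; tool el"
    d=np.radians(-58-el); a=AX*np.cos(d)+N*np.sin(d); n=N*np.cos(d)-AX*np.sin(d)
    f=FT-20.5*N+corner_fwd*AX+corner_up*N+20.5*n
    Rt=rot(el,YAW); g=W(f+s*a+[0,dy,0])[0]; return g-6*Rt[:,0],Rt
E
cat > t2.py <<'E'
from ik import *
q=env.state()["joints"]
for el in(-66,-69,-72,-75):
    c=q.copy(); o=[]
    for cf,up in((9,70),(9,50),(9,30),(9,15),(9,2)):
        r=ik(*jarbed(cf,up,el),q0=c)[0]; c=r[1]; o.append((round(r[0],5),c.round(2)[[0,2,4,5,6]].tolist()))
    print(el,o[0],o[2],o[-1],jarbed(9,2,el)[0].round(1))
E
python3 t2.py
```

```text
-66 (np.float64(0.0), [0.93, -0.37, -0.38, 0.29, -0.49]) (np.float64(0.0), [0.92, -0.34, -0.58, 0.21, -0.26]) (np.float64(0.0), [0.9, -0.29, -0.88, 0.18, 0.05]) [ 489.1 -334.2   80.5]
-69 (np.float64(0.0), [0.73, -0.12, -0.54, 0.39, -0.38]) (np.float64(0.0), [0.75, -0.13, -0.67, 0.31, -0.21]) (np.float64(0.0), [0.78, -0.15, -0.79, 0.26, -0.07]) [ 492.2 -333.9   83.1]
-72 (np.float64(0.0), [0.66, -0.05, -0.46, 0.45, -0.48]) (np.float64(0.0), [0.67, -0.05, -0.57, 0.37, -0.34]) (np.float64(0.0), [0.69, -0.06, -0.66, 0.31, -0.22]) [ 495.4 -333.6   85.5]
-75 (np.float64(0.0), [0.59, 0.02, -0.39, 0.52, -0.55]) (np.float64(0.0), [0.6, 0.02, -0.49, 0.43, -0.44]) (np.float64(0.0), [0.62, 0.02, -0.56, 0.38, -0.34]) [ 498.7 -333.3   87.8]
```

```bash
cat > t3.py <<'E'
from ik import *
q=env.state()["joints"]
def tgt(cf,up,dz,el=-70):
    P,M=jarbed(cf,up,el); return P+[0,0,dz],M
c=q
for a in((12,0,70),(12,0,40),(12,0,15),(9,1,0)):
    r=ik(*tgt(*a),q0=c)[0]; c=r[1]; print(a,tgt(*a)[0].round(1),r[0].round(5),c.round(2))
stt(); go(*tgt(12,0,70)); go(*tgt(12,0,30))
E
python3 t3.py
```

```text
(12, 0, 70) [ 489.7 -334.1  153.2] 0.0 [ 0.92  0.51 -0.33  2.04 -0.25  0.37 -0.61]
(12, 0, 40) [ 489.7 -334.1  123.2] 0.0 [ 0.89  0.56 -0.3   2.06 -0.32  0.3  -0.53]
(12, 0, 15) [ 489.7 -334.1   98.2] 0.0 [ 0.87  0.6  -0.28  2.08 -0.4   0.25 -0.45]
(9, 1, 0) [ 492.9 -333.8   83. ] 0.0 [ 0.85  0.63 -0.25  2.08 -0.48  0.23 -0.36]
t 13.5 p [ 478.9 -337.1  159.3] x [ 0.529  0.045 -0.848] z [ 0.083 -0.997 -0.001] F [-0.3  0.5 -1.2] op 39.9 j [ 1.01  0.49 -0.35  2.15 -1.08  0.27  0.26]
clock 13.5 dpos [0.0111, 0.0061, -0.0021] twist [-0.0033, 0.0009, -0.2102] rows>= 1.4
clock 13.5 dpos [0.045, -0.0151, -0.0021] twist [-0.0033, 0.0009, -0.2102] rows>= 1.4
```

Request:
send_rows(
  series=[
    {"delta_pos": [0.003, 0.003, -0.002], "twist": [-0.003, 0.001, -0.1], "gripper": 0.2},
    {"delta_pos": [0.011, 0.006, -0.002], "twist": [-0.003, 0.001, -0.21], "gripper": 0.2},
    {"delta_pos": [0.011, 0.006, -0.002], "twist": [-0.003, 0.001, -0.21], "gripper": 0.2},
    {"delta_pos": [0.011, 0.006, -0.002], "twist": [-0.003, 0.001, -0.21], "gripper": 0.2},
  ],
)

```text
clock: 13.9
tool_pos: [493.3, -332.1, 155.0]
tcp_rot: [0.559, 0.431, -0.379, 0.599]
contact_force: [0.5, 1.4, -1.3]
opening: 40.0
```

```bash
python3 t3.py
```

```text
(12, 0, 70) [ 489.7 -334.1  153.2] 0.0 [ 0.57  0.5   0.14  2.03 -0.76  0.48 -0.15]
(12, 0, 40) [ 489.7 -334.1  123.2] 0.0 [ 0.65  0.55  0.03  2.05 -0.77  0.39 -0.12]
(12, 0, 15) [ 489.7 -334.1   98.2] 0.0 [ 0.67  0.59 -0.01  2.07 -0.83  0.34 -0.05]
(9, 1, 0) [ 492.9 -333.8   83. ] 0.0 [ 0.68  0.62 -0.02  2.07 -0.88  0.31  0.  ]
t 13.9 p [ 493.3 -332.1  155. ] x [ 0.342  0.028 -0.939] z [ 0.093 -0.996  0.004] F [ 0.5  1.4 -1.3] op 40.0 j [ 0.55  0.49  0.13  2.02 -0.7   0.47 -0.21]
clock 13.9 dpos [0.0004, -0.0041, 0.0016] twist [0.0075, 0.0014, -0.001] rows>= 0.1
clock 13.9 dpos [0.038, -0.0179, 0.0015] twist [0.0075, 0.0014, -0.001] rows>= 0.8
```

Request:
send_rows(
  series=[
    {"delta_pos": [0.012, -0.009, 0.001], "twist": [0.004, 0.001, 0], "gripper": 0.2},
    {"delta_pos": [0.025, -0.013, 0.001], "twist": [0.007, 0.001, 0], "gripper": 0.2},
    {"delta_pos": [0.038, -0.018, 0.001], "twist": [0.007, 0.001, 0], "gripper": 0.2},
    {"delta_pos": [0.038, -0.018, 0.001], "twist": [0.007, 0.001, 0], "gripper": 0.2},
    {"delta_pos": [0.038, -0.018, 0.001], "twist": [0.007, 0.001, 0], "gripper": 0.2},
  ],
)

```text
clock: 14.4
tool_pos: [484.5, -337.0, 111.8]
tcp_rot: [0.564, 0.428, -0.382, 0.594]
contact_force: [0.5, -0.5, -0.6]
opening: 39.7
```

```bash
python3 k11.py k13 68 0 0; python3 - <<'E'
from ik import *
def tgt(cf,up,dz,el=-70):
    P,M=jarbed(cf,up,el); return P+[0,0,dz],M
for a in((12,0,30),(12,0,10),(12,0,3)): go(*tgt(*a))
E
```

```text
t 14.4 p [ 484.5 -337.   111.8] x [ 0.342  0.029 -0.939] z [ 0.077 -0.997 -0.003] F [ 0.5 -0.5 -0.6] op 39.7 j [ 0.64  0.55  0.03  2.06 -0.79  0.36 -0.11]
ax [-0.827 -0.066  0.558] foot [ 542.8 -332.4   68.2]
clock 14.5 dpos [0.0009, 0.0049, -0.0028] twist [-0.0092, 0.0016, -0.0018] rows>= 0.1
clock 14.5 dpos [0.0197, -0.002, -0.0028] twist [-0.0092, 0.0016, -0.0018] rows>= 0.4
clock 14.5 dpos [0.0262, -0.0044, -0.0028] twist [-0.0092, 0.0016, -0.0018] rows>= 0.5
```

View pics/k13o_side.png

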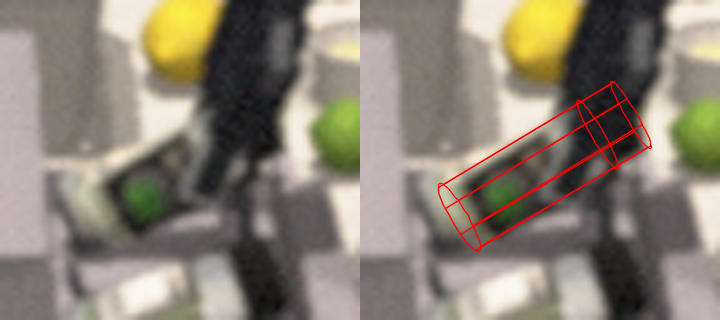

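View pics/k13o_top.png

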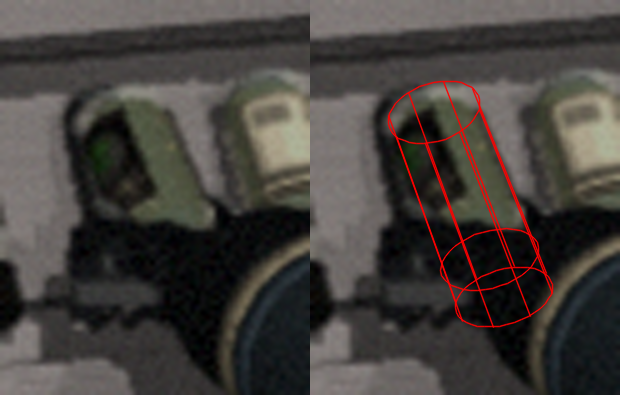

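Request:
send_rows(
  series=[
    {"delta_pos": [0.007, 0.003, -0.003], "twist": [-0.009, 0.001, -0.002], "gripper": 0.2},
    {"delta_pos": [0.014, 0.0, -0.003], "twist": [-0.009, 0.001, -0.002], "gripper": 0.2},
    {"delta_pos": [0.02, -0.002, -0.003], "twist": [-0.009, 0.001, -0.002], "gripper": 0.2},
    {"delta_pos": [0.02, -0.002, -0.003], "twist": [-0.009, 0.001, -0.002], "gripper": 0.2},
  ],
)

```text
clock: 14.9
tool_pos: [489.3, -333.0, 90.7]
tcp_rot: [0.561, 0.431, -0.381, 0.595]
contact_force: [0.3, 0.1, -1.1]
opening: 40.3
```

```bash
cat > t4.py <<'E'
from ik import *
stt()
def tgt(cf,up,dz,el=-70):
    P,M=jarbed(cf,up,el); return P+[0,0,dz],M
for a in((12,0,10),(12,0,3),(12,0,-3),(8,0,0)): print(a);go(*tgt(*a))
E
python3 t4.py
```

```text
t 14.9 p [ 489.3 -333.    90.7] x [ 0.338  0.031 -0.941] z [ 0.087 -0.996 -0.001] F [ 0.3  0.1 -1.1] op 40.3 j [ 0.66  0.59 -0.01  2.07 -0.81  0.31 -0.08]
(12, 0, 10)
clock 14.9 dpos [-0.0022, 0.0011, 0.0012] twist [-0.0002, -0.0015, 0.0028] rows>= 0.1
(12, 0, 3)
clock 14.9 dpos [0.0044, -0.0012, 0.0012] twist [-0.0002, -0.0015, 0.0028] rows>= 0.1
(12, 0, -3)
clock 14.9 dpos [0.01, -0.0033, 0.0012] twist [-0.0002, -0.0015, 0.0028] rows>= 0.2
(8, 0, 0)
clock 14.9 dpos [0.0099, 0.0007, 0.0012] twist [-0.0002, -0.0015, 0.0028] rows>= 0.2
```

Descend in small steps until contact with the wires.

Request:
send_rows(
  series=[
    {"delta_pos": [0.003, -0.001, 0.001], "twist": [0, 0, 0.002], "gripper": 0.2},
    {"delta_pos": [0.006, -0.002, 0.001], "twist": [0, 0, 0.002], "gripper": 0.2},
    {"delta_pos": [0.006, -0.002, 0.001], "twist": [0, 0, 0.002], "gripper": 0.2},
  ],
)

```text
clock: 15.2
tool_pos: [489.8, -334.5, 85.2]
tcp_rot: [0.561, 0.43, -0.38, 0.596]
contact_force: [-1.0, -0.0, -0.3]
opening: 40.2
```

```bash
python3 t4.py
```

```text
t 15.2 p [ 489.8 -334.5   85.2] x [ 0.341  0.03  -0.94 ] z [ 0.087 -0.996 -0.001] F [-1.  -0.  -0.3] op 40.2 j [ 0.67  0.6  -0.03  2.07 -0.82  0.29 -0.07]
(12, 0, 10)
clock 15.2 dpos [-0.0075, 0.0027, -0.0004] twist [-0.0003, -0.0004, -0.0001] rows>= 0.2
(12, 0, 3)
clock 15.2 dpos [-0.0009, 0.0003, -0.0004] twist [-0.0003, -0.0004, -0.0001] rows>= 0.0
(12, 0, -3)
clock 15.2 dpos [0.0047, -0.0017, -0.0004] twist [-0.0003, -0.0004, -0.0001] rows>= 0.1
(8, 0, 0)
clock 15.2 dpos [0.0046, 0.0023, -0.0004] twist [-0.0003, -0.0004, -0.0001] rows>= 0.1
```

Request:
send_rows(
  series=[
    {"delta_pos": [0.002, -0.001, 0.0], "twist": [0, 0, 0], "gripper": 0.2},
    {"delta_pos": [0.004, -0.0015, 0.0], "twist": [0, 0, 0], "gripper": 0.2},
    {"delta_pos": [0.004, -0.0015, 0.0], "twist": [0, 0, 0], "gripper": 0.2},
  ],
)

```text
clock: 15.5
tool_pos: [490.4, -334.6, 81.4]
tcp_rot: [0.561, 0.43, -0.38, 0.597]
contact_force: [2.2, 0.2, 1.2]
opening: 40.0
```

```bash
python3 t4.py; python3 k11.py k14 68 0 0
```

```text
t 15.5 p [ 490.4 -334.6   81.4] x [ 0.342  0.029 -0.939] z [ 0.087 -0.996  0.   ] F [2.2 0.2 1.2] op 40.0 j [ 0.68  0.61 -0.04  2.08 -0.83  0.28 -0.06]
(12, 0, 10)
clock 15.5 dpos [-0.0112, 0.0035, -0.0006] twist [0.0002, 0.0003, -0.001] rows>= 0.2
(12, 0, 3)
clock 15.5 dpos [-0.0046, 0.0011, -0.0006] twist [0.0002, 0.0003, -0.001] rows>= 0.1
(12, 0, -3)
clock 15.5 dpos [0.001, -0.001, -0.0006] twist [0.0002, 0.0003, -0.001] rows>= 0.0
(8, 0, 0)
clock 15.5 dpos [0.0009, 0.003, -0.0006] twist [0.0002, 0.0003, -0.001] rows>= 0.1
t 15.5 p [ 490.4 -334.6   81.4] x [ 0.342  0.029 -0.939] z [ 0.087 -0.996  0.   ] F [2.2 0.2 1.2] op 40.0 j [ 0.68  0.61 -0.04  2.08 -0.83  0.28 -0.06]
ax [-0.827 -0.072  0.558] foot [ 548.6 -329.6   37.8]
```

View pics/k14o_side.png

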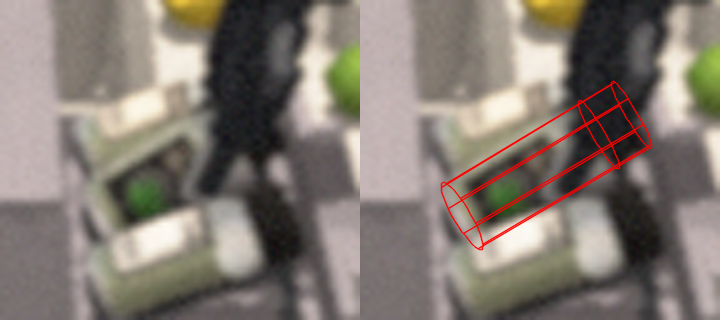

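View pics/k14o_top.png

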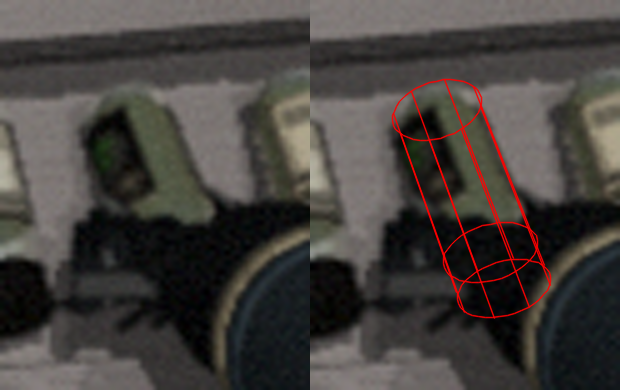

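Request:
send_rows(
  series=[
    {"delta_pos": [0, 0, 0], "twist": [0, 0, 0], "gripper": 0.47},
    {"delta_pos": [0, 0, 0], "twist": [0, 0, 0], "gripper": 0.5},
    {"delta_pos": [0, 0, 0], "twist": [0, 0, 0], "gripper": 0.53},
    {"delta_pos": [0, 0, 0], "twist": [0, 0, 0], "gripper": 0.56},
    {"delta_pos": [0, 0, 0], "twist": [0, 0, 0], "gripper": 0.58},
    {"delta_pos": [0, 0, 0], "twist": [0, 0, 0], "gripper": 0.58},
  ],
  grip_force=20,
)

```text
clock: 16.2
tool_pos: [489.9, -334.4, 81.3]
tcp_rot: [0.561, 0.43, -0.38, 0.596]
contact_force: [0.7, 0.5, 0.5]
opening: 49.4
```

```bash
python3 chk.py k15 side:305,150,385,240 top:395,205,520,310
```

```text
t 16.2 p [ 489.9 -334.4   81.3] x [ 0.341  0.03  -0.94 ] z [ 0.087 -0.996 -0.   ] F [0.7 0.5 0.5] op 49.4 j [ 0.68  0.61 -0.04  2.08 -0.83  0.28 -0.06]
```

View pics/k15.png

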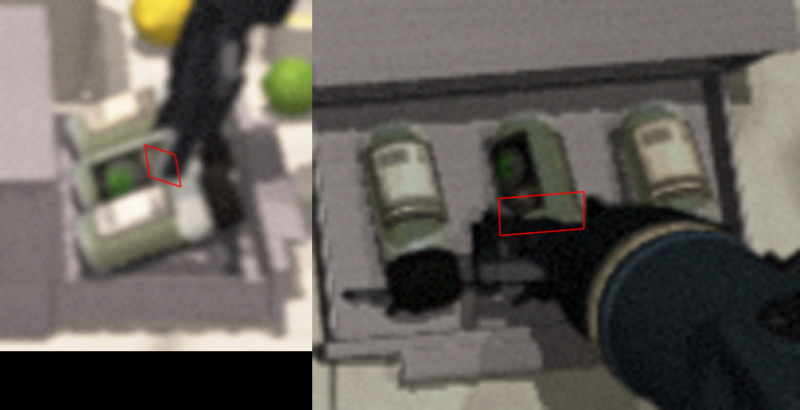

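Request:
send_rows(
  series=[
    {"delta_pos": [-0.01, 0, 0], "twist": [0, 0, 0], "gripper": 0.6},
    {"delta_pos": [-0.03, 0, 0], "twist": [0, 0, 0], "gripper": 0.6},
    {"delta_pos": [-0.06, 0, 0], "twist": [0, 0, 0], "gripper": 0.6},
    {"delta_pos": [-0.1, 0, 0], "twist": [0, 0, 0], "gripper": 0.6},
    {"delta_pos": [-0.13, 0.0, 0], "twist": [0, 0, 0], "gripper": 0.6},
  ],
)

```text
clock: 16.8
tool_pos: [444.5, -338.6, 205.9]
tcp_rot: [0.561, 0.43, -0.38, 0.596]
contact_force: [-0.2, 0.1, 0.1]
opening: 51.0
```

```bash
python3 - <<'E'
from ov import *
L=[]
fx=-92
for y in(77,0,-77):
    ax=np.array([-.927,0,.375])
    for s,r in((0,20.5),(105,20)): L.append(W(circ(np.array([fx,y,37])+s*ax,ax,r)))
    u=np.array([0,1,0.]);v=np.cross(ax,u)
    for a in (0,1.57,3.14,4.71):
        o=20.5*(np.cos(a)*u+np.sin(a)*v); L.append(W(np.array([np.array([fx,y,37])+o,np.array([fx,y,37])+105*ax+o])))
for n,b in(("side",(300,140,390,245)),("top",(395,205,520,310))):
    im=viewer.camera(n)[:,:,::-1].copy(); cv2.imwrite(f"pics/k16_{n}.png",im)
    cv2.imwrite(f"pics/k16o_{n}.png",draw(n,im,L,b,5.5))
E
```

```text
(no output)
```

View pics/k16o_side.png

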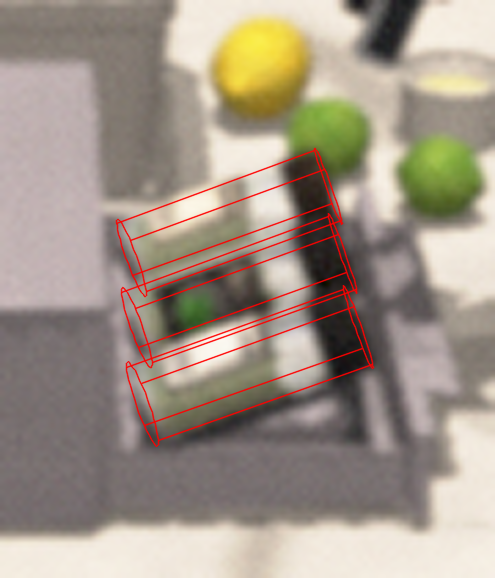

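View pics/k16o_top.png

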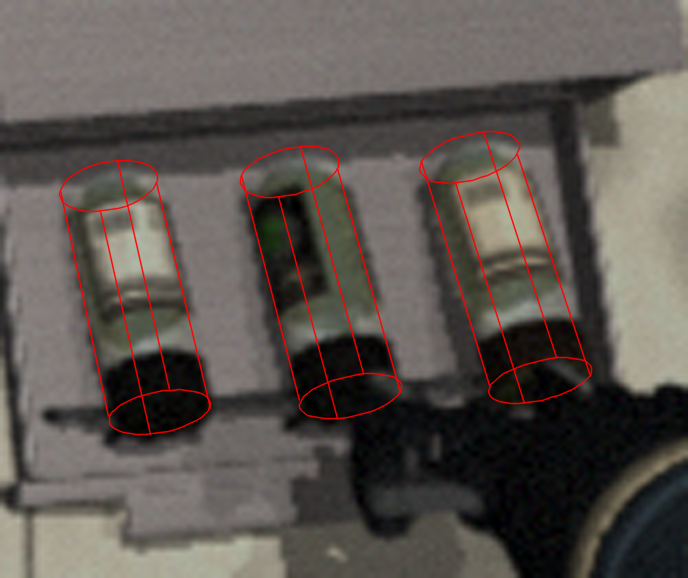

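```bash
cat > t5.py <<'E'
from ik import *
def push(x,el=-72,z=46,y=0):
    Rt=rot(el,YAW); c=np.array([x,y,z]); e=np.radians(el)
    t=np.array([np.cos(e),0,np.sin(e)]); w=np.array([-np.sin(e),0,np.cos(e)])
    return W(c-25*t-11*w)[0],Rt
if __name__=="__main__":
    stt()
    q=env.state()["joints"]
    for el in(-66,-72,-78):
        c=q
        for x,z in((-275,130),(-275,46),(-240,46),(-190,46),(-140,46),(-95,46)):
            r=ik(*push(x,el,z),q0=c)[0]; c=r[1]; print(el,x,push(x,el,z)[0].round(0),r[0].round(5),c.round(2))
    go(*push(-275,-72,110))
E
python3 t5.py
```

```text
t 16.9 p [ 445.2 -340.   208. ] x [ 0.345  0.025 -0.938] z [ 0.085 -0.996  0.005] F [ 0.2 -0.7 -0. ] op 51.1 j [ 0.57  0.38  0.2   2.04 -0.64  0.57 -0.23]
-66 -275 [ 353. -346.  148.] 0.0 [ 0.93  0.42  0.01  2.26 -1.02  0.44  0.38]
-66 -275 [ 353. -346.   64.] 0.00136 [ 1.2   0.62 -0.36  2.29 -1.08  0.18  0.49]
-66 -240 [ 388. -343.   64.] 0.00103 [ 1.1   0.63 -0.33  2.25 -1.08  0.18  0.43]
-66 -190 [ 437. -339.   64.] 0.00039 [ 0.98  0.64 -0.29  2.18 -1.08  0.18  0.34]
-66 -140 [ 487. -334.   64.] 0.0 [ 0.87  0.66 -0.25  2.12 -1.08  0.18  0.26]
-66 -95 [ 532. -330.   64.] 0.0 [ 0.78  0.68 -0.21  2.04 -0.95  0.2   0.07]
-72 -275 [ 355. -346.  150.] 0.0 [ 0.73  0.42  0.19  2.21 -0.83  0.49  0.15]
-72 -275 [ 355. -346.   66.] 0.0 [ 0.96  0.58 -0.13  2.27 -1.04  0.23  0.39]
-72 -240 [ 390. -343.   66.] 0.0 [ 0.91  0.59 -0.14  2.23 -0.93  0.22  0.22]
-72 -190 [ 439. -338.   66.] 0.0 [ 0.85  0.62 -0.17  2.15 -0.72  0.21 -0.07]
-72 -140 [ 489. -334.   66.] 0.0 [ 0.8   0.65 -0.2   2.07 -0.48  0.23 -0.37]
-72 -95 [ 534. -330.   66.] 0.0 [ 0.77  0.68 -0.23  1.99 -0.28  0.25 -0.62]
-78 -275 [ 357. -346.  152.] 0.0 [ 0.62  0.42  0.26  2.16 -0.6   0.52 -0.11]
-78 -275 [ 357. -346.   68.] 0.0 [ 0.78  0.57  0.05  2.23 -0.76  0.3   0.06]
-78 -240 [ 392. -343.   68.] 0.0 [ 0.74  0.59  0.03  2.18 -0.66  0.3  -0.1 ]
-78 -190 [ 442. -338.   68.] 0.0 [ 0.69  0.62 -0.01  2.1  -0.5   0.32 -0.33]
-78 -140 [ 492. -334.   68.] 0.0 [ 0.65  0.65 -0.04  2.   -0.37  0.36 -0.53]
-78 -95 [ 536. -330.   68.] 0.0 [ 0.62  0.68 -0.07  1.91 -0.26  0.4  -0.68]
clock 16.9 dpos [0.0414, -0.1118, -0.0022] twist [-0.0002, 0.0049, -0.0394] rows>= 2.4
```

```bash
python3 - <<'E'
from t5 import *
go(*push(-275,-76,110)); go(*push(-275,-76,47)); print(push(-275,-76,47)[0])
E
```

```text
clock 16.9 dpos [0.0408, -0.11, -0.0022] twist [-0.0004, 0.0049, -0.1092] rows>= 2.3
clock 16.9 dpos [0.0999, -0.1318, -0.0025] twist [-0.0004, 0.0049, -0.1092] rows>= 3.3
[ 356.26602431 -345.72343961   68.59625231]
```

Request:
send_rows(
  series=[
    {"delta_pos": [0.0, -0.045, -0.002], "twist": [0, 0.005, -0.05], "gripper": 0.0},
    {"delta_pos": [0.02, -0.09, -0.002], "twist": [0, 0.005, -0.109], "gripper": 0.0},
    {"delta_pos": [0.041, -0.11, -0.002], "twist": [0, 0.005, -0.109], "gripper": 0.0},
    {"delta_pos": [0.07, -0.121, -0.002], "twist": [0, 0.005, -0.109], "gripper": 0.0},
    {"delta_pos": [0.1, -0.132, -0.002], "twist": [0, 0.005, -0.109], "gripper": 0.0},
    {"delta_pos": [0.1, -0.132, -0.002], "twist": [0, 0.005, -0.109], "gripper": 0.0},
    {"delta_pos": [0.1, -0.132, -0.002], "twist": [0, 0.005, -0.109], "gripper": 0.0},
  ],
)

```text
clock: 17.6
tool_pos: [355.7, -343.9, 64.4]
tcp_rot: [0.538, 0.462, -0.41, 0.573]
contact_force: [1.1, 0.4, -0.1]
opening: 0.1
```

```bash
python3 chk.py k17 side:300,140,400,240 top:395,215,520,320; python3 - <<'E'
from t5 import *
go(*push(-245,-76,47)); go(*push(-200,-76,47)); go(*push(-100,-76,47))
E
```

```text
t 17.6 p [ 355.7 -343.9   64.4] x [ 0.236  0.027 -0.971] z [ 0.088 -0.996 -0.007] F [ 1.1  0.4 -0.1] op 0.1 j [ 0.81  0.57 -0.01  2.24 -0.78  0.26  0.07]
clock 17.7 dpos [0.0042, 0.0295, 0.0012] twist [0.0008, -0.004, 0.0029] rows>= 0.6
clock 17.7 dpos [0.0149, 0.0732, 0.0013] twist [0.0008, -0.004, 0.0029] rows>= 1.5
clock 17.7 dpos [0.0388, 0.1703, 0.0014] twist [0.0008, -0.004, 0.0029] rows>= 3.5
```

View pics/k17.png

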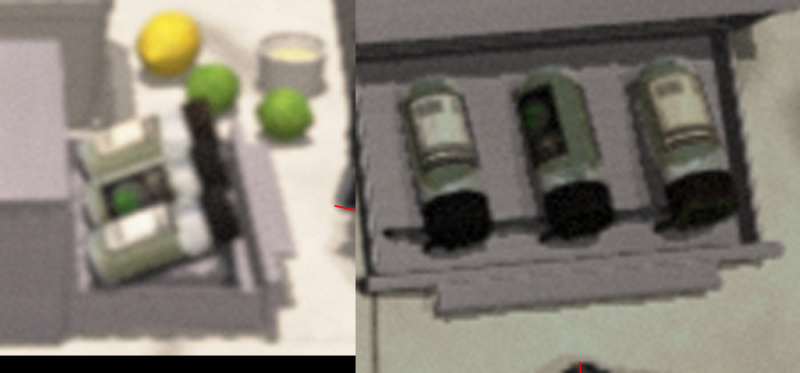

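Request:
send_rows(
  series=[
    {"delta_pos": [0.003, 0.015, 0.001], "twist": [0, -0.004, 0.003], "gripper": 0.0},
    {"delta_pos": [0.004, 0.025, 0.001], "twist": [0, -0.004, 0.003], "gripper": 0.0},
    {"delta_pos": [0.006, 0.035, 0.001], "twist": [0, -0.004, 0.003], "gripper": 0.0},
    {"delta_pos": [0.008, 0.045, 0.001], "twist": [0, -0.004, 0.003], "gripper": 0.0},
    {"delta_pos": [0.01, 0.055, 0.001], "twist": [0, -0.004, 0.003], "gripper": 0.0},
    {"delta_pos": [0.013, 0.065, 0.001], "twist": [0, -0.004, 0.003], "gripper": 0.0},
    {"delta_pos": [0.015, 0.073, 0.001], "twist": [0, -0.004, 0.003], "gripper": 0.0},
  ],
)

```text
clock: 18.4
tool_pos: [431.3, -338.5, 67.2]
tcp_rot: [0.538, 0.46, -0.411, 0.575]
contact_force: [-3.6, -0.4, 2.2]
opening: -0.0
```

```bash
python3 chk.py k18 side:280,140,400,240 top:395,215,520,320; python3 - <<'E'
from t5 import *
go(*push(-200,-76,47)); go(*push(-100,-76,47))
E
```

```text
t 18.4 p [ 431.3 -338.5   67.2] x [ 0.24   0.022 -0.97 ] z [ 0.088 -0.996 -0.001] F [-3.6 -0.4  2.2] op -0.0 j [ 0.62  0.6   0.09  2.13 -0.77  0.32 -0.07]
clock 18.5 dpos [-0.0018, -0.0008, 0.0012] twist [0.0024, -0.0017, -0.0001] rows>= 0.0
clock 18.5 dpos [0.0224, 0.0962, 0.0015] twist [0.0024, -0.0017, -0.0001] rows>= 2.0
```

View pics/k18.png

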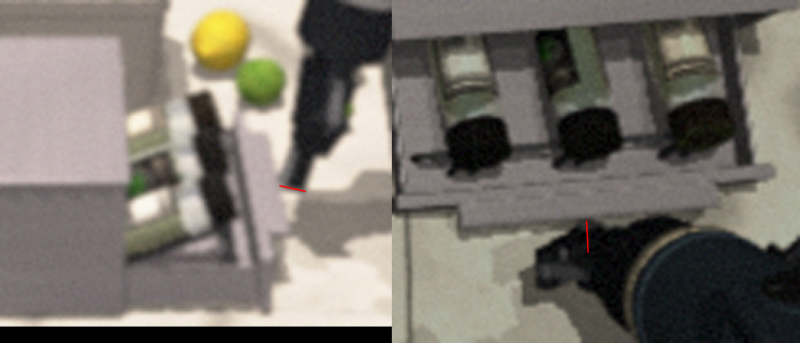

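Moves smoothly at ~4 N. Continue to just short of the end.

Request:
send_rows(
  series=[
    {"delta_pos": [0.002, 0.01, 0.001], "twist": [0, 0, 0], "gripper": 0.0},
    {"delta_pos": [0.005, 0.02, 0.001], "twist": [0, 0, 0], "gripper": 0.0},
    {"delta_pos": [0.007, 0.03, 0.001], "twist": [0, 0, 0], "gripper": 0.0},
    {"delta_pos": [0.009, 0.04, 0.001], "twist": [0, 0, 0], "gripper": 0.0},
    {"delta_pos": [0.012, 0.05, 0.001], "twist": [0, 0, 0], "gripper": 0.0},
    {"delta_pos": [0.014, 0.06, 0.001], "twist": [0, 0, 0], "gripper": 0.0},
    {"delta_pos": [0.016, 0.07, 0.001], "twist": [0, 0, 0], "gripper": 0.0},
    {"delta_pos": [0.019, 0.08, 0.001], "twist": [0, 0, 0], "gripper": 0.0},
  ],
)

```text
clock: 19.3
tool_pos: [513.3, -332.4, 68.2]
tcp_rot: [0.538, 0.46, -0.411, 0.575]
contact_force: [-4.6, 2.0, 4.1]
opening: 0.3
```

```bash
python3 chk.py k19 side:260,140,380,240 top:395,195,520,300; python3 - <<'E'
from t5 import *
go(*push(-100,-76,47))
E
```

```text
t 19.3 p [ 513.3 -332.4   68.2] x [ 0.24   0.022 -0.97 ] z [ 0.087 -0.996 -0.001] F [-4.6  2.   4.1] op 0.3 j [ 0.45  0.66  0.19  1.98 -0.73  0.41 -0.22]
clock 19.4 dpos [0.0036, 0.0152, 0.0] twist [0.0026, -0.0006, -0.0014] rows>= 0.3
```

View pics/k19.png

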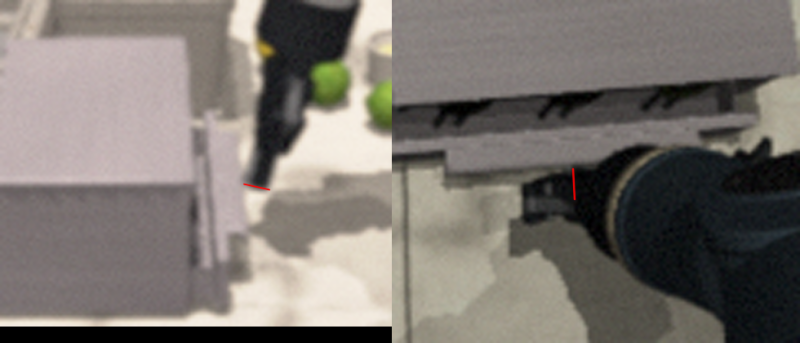

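Request:
send_rows(
  series=[
    {"delta_pos": [0.001, 0.006, 0.0], "twist": [0, 0, 0], "gripper": 0.0},
    {"delta_pos": [0.003, 0.011, 0.0], "twist": [0, 0, 0], "gripper": 0.0},
    {"delta_pos": [0.0035, 0.014, 0.0], "twist": [0, 0, 0], "gripper": 0.0},
    {"delta_pos": [0.0035, 0.014, 0.0], "twist": [0, 0, 0], "gripper": 0.0},
  ],
)

```text
clock: 19.8
tool_pos: [527.4, -331.2, 68.1]
tcp_rot: [0.538, 0.46, -0.41, 0.576]
contact_force: [0.6, 0.5, 0.1]
opening: -0.1
```

Request:
send_rows(
  series=[
    {"delta_pos": [0.0005, 0.003, 0.0], "twist": [0, 0, 0], "gripper": 0.0},
    {"delta_pos": [0.001, 0.005, 0.0], "twist": [0, 0, 0], "gripper": 0.0},
  ],
)

```text
clock: 20.0
tool_pos: [531.5, -330.8, 68.1]
tcp_rot: [0.538, 0.46, -0.411, 0.575]
contact_force: [-2.2, -1.6, -0.6]
opening: -0.2
```

```bash
python3 chk.py k20 side:260,140,380,240 top:395,195,520,300
```

```text
t 20.0 p [ 531.5 -330.8   68.1] x [ 0.24   0.022 -0.971] z [ 0.087 -0.996 -0.001] F [-2.2 -1.6 -0.6] op -0.2 j [ 0.42  0.68  0.22  1.95 -0.73  0.44 -0.26]
```

View pics/k20.png

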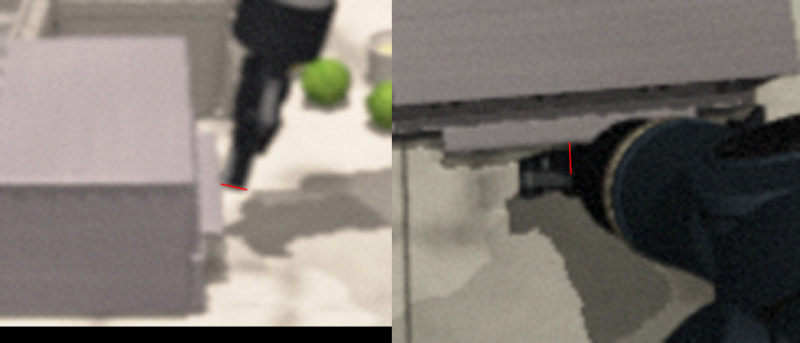

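Request:
send_rows(
  series=[
    {"delta_pos": [0.0005, 0.003, 0.0], "twist": [0, 0, 0], "gripper": 0.0},
    {"delta_pos": [0.001, 0.005, 0.0], "twist": [0, 0, 0], "gripper": 0.0},
    {"delta_pos": [0.001, 0.005, 0.0], "twist": [0, 0, 0], "gripper": 0.0},
  ],
)

```text
clock: 20.4
tool_pos: [532.5, -330.8, 67.5]
tcp_rot: [0.537, 0.461, -0.413, 0.573]
contact_force: [-17.6, -1.1, 5.8]
opening: 0.1
```

Request:
send_rows(
  series=[
    {"delta_pos": [0.0005, 0.003, 0.0], "twist": [0, 0, 0], "gripper": 0.0},
    {"delta_pos": [0.0005, 0.003, 0.0], "twist": [0, 0, 0], "gripper": 0.0},
  ],
)

```text
clock: 20.6
tool_pos: [532.8, -330.8, 67.3]
tcp_rot: [0.537, 0.462, -0.414, 0.572]
contact_force: [-26.9, 0.5, 13.6]
opening: 0.2
```

Request:
send_rows(
  series=[
    {"delta_pos": [0.0005, 0.002, 0.0], "twist": [0, 0, 0], "gripper": 0.0},
    {"delta_pos": [0.0005, 0.002, 0.0], "twist": [0, 0, 0], "gripper": 0.0},
  ],
)

```text
clock: 20.8
tool_pos: [533.0, -330.8, 67.2]
tcp_rot: [0.537, 0.462, -0.414, 0.571]
contact_force: [-35.4, 1.1, 19.4]
opening: -0.0
```

Request:
send_rows(
  series=[
    {"delta_pos": [-0.003, -0.012, 0.0], "twist": [0, 0, 0], "gripper": 0.0},
    {"delta_pos": [-0.008, -0.035, 0.0], "twist": [0, 0, 0], "gripper": 0.0},
    {"delta_pos": [-0.03, -0.06, 0.0], "twist": [0, 0, 0], "gripper": 0.0},
    {"delta_pos": [-0.07, -0.08, 0.0], "twist": [0, 0, 0], "gripper": 0.0},
    {"delta_pos": [-0.12, -0.08, 0.0], "twist": [0, 0, 0], "gripper": 0.0},
    {"delta_pos": [-0.17, -0.08, 0.0], "twist": [0, 0, 0], "gripper": 0.0},
    {"delta_pos": [-0.22, -0.08, 0.0], "twist": [0, 0, 0], "gripper": 0.0},
    {"delta_pos": [-0.22, -0.08, 0.0], "twist": [0, 0, 0], "gripper": 0.0},
  ],
)

```text
clock: 21.6
tool_pos: [412.4, -344.1, 269.7]
tcp_rot: [0.538, 0.455, -0.41, 0.579]
contact_force: [0.5, -0.4, -0.9]
opening: 0.3
```

```bash
python3 chk.py k21 side:245,140,405,240 top:385,145,525,300; python3 - <<'E'
from ov import *
inv=lambda w:np.array([[np.cos(p[2]),np.sin(p[2]),0],[-np.sin(p[2]),np.cos(p[2]),0],[0,0,1]])@(np.array(w)-[p[0],p[1],0])
a=cv2.imread("pics/k21_top.png"); cv2.imwrite("pics/k21t.png",cv2.resize(a[165:295,130:370],None,fx=3.3,fy=3.3,interpolation=cv2.INTER_CUBIC))
a=cv2.imread("pics/k21_side.png"); cv2.imwrite("pics/k21s.png",cv2.resize(a[230:400,190:400],None,fx=3.3,fy=3.3,interpolation=cv2.INTER_CUBIC))
E
```

```text
t 21.6 p [ 412.4 -344.1  269.7] x [ 0.249  0.015 -0.968] z [ 0.085 -0.996  0.006] F [ 0.5 -0.4 -0.9] op 0.3 j [ 0.38  0.31  0.45  1.94 -0.45  0.8  -0.38]
```

View pics/k21.png

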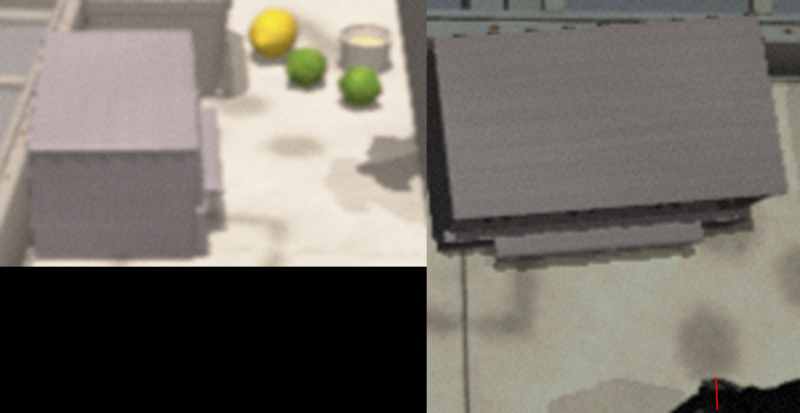

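View pics/k21t.png

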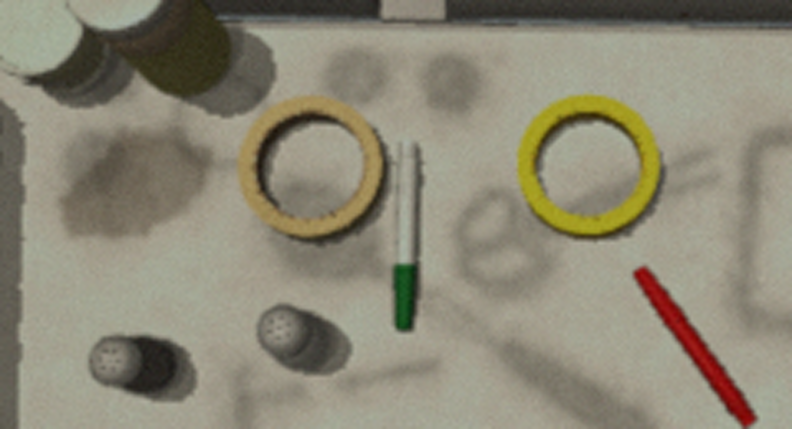

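View pics/k21s.png

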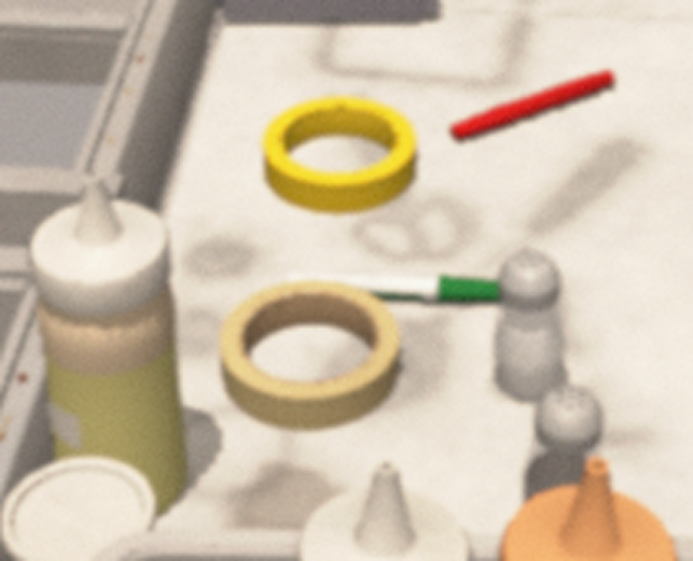

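```bash
python3 - <<'E'
from ov import *
inv=lambda w:np.array([[np.cos(p[2]),np.sin(p[2]),0],[-np.sin(p[2]),np.cos(p[2]),0],[0,0,1]])@(np.array(w)-[p[0],p[1],0])
s=2.95  # chk scale approx: 4*800/1200
s=4*800/((160+140)*4); 
print("lip",inv(onz("top",(385+(600-427)/s,145+(254)/s),48)))
a=cv2.imread("pics/top0.png").astype(int);b=cv2.imread("pics/k21_top.png").astype(int)
for nm,(x0,y0,x1,y1) in dict(tape=(200,190,246,240),yellow=(284,190,334,240),red=(318,240,362,298),salt=(203,254,232,282),chil=(152,262,186,288),bottle=(120,140,200,198)).items():
    print(nm,np.abs(a-b)[y0:y1,x0:x1].mean().round(2), (np.abs(a-b)[y0:y1,x0:x1].max(2)>60).sum())
from station import close_job
print(close_job())
E
```

```text
lip [-104.48386352   -1.58520669   48.        ]
tape 2.62 0
yellow 2.62 0
red 2.59 0
salt 4.84 0
chil 2.94 0
bottle 2.74 0
the job is handed in; nothing more can be done
None
```

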